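Prove the fit of a taper arbor and drift it loose

TASK

Check the fit of the freshly ground taper arbor (the tool with the flats and the threaded stud, not the round drill chuck) in the grey bench socket: lower it in, turn it under a light push until its tang finds the driver slot hidden in the bore, never forcing it, then press it fully home and let go of it. Then take the steel drift, slide it nose first through the slot under the arbor and press it in steadily until its wedge has lifted the arbor off its seat by roughly 7 mm, and leave the loosened arbor standing in the socket on the drift. Leave everything else on the bench where it is.

Things in the scene. Friction and masses are not known exactly. Their poses are not given: they have to be found in the camera images.
- arbor: Bare steel arbor, 0.4 to 0.65 kg, upright in one of the rack's two places. Origin: on its axis at the underside of its shoulder; z up. Above: round shoulder 44 mm across, z 0 to 8 mm; block with two grip flats, z 8 to 48, 28 mm thick along y, 34 along x; threaded stud 12 mm across, z 48 to 68. Below: oiled taper shank and tang. A half turn about z makes no difference.
- shank_end (a point): On the arbor's axis, 46 mm below its origin: lower end of the taper shank, which is 30 mm in diameter at the shoulder and narrows downwards with a half angle of 4 degrees. Axes as the arbor's.
- tang_end (a point): Round tip of the arbor's tang, 80 mm below the arbor's origin on its axis; axes as the arbor's. The tang is flat, 20 mm wide along x and 8 mm thick along y, from 46 down to 77 mm below the origin; the small round tip stands 3 mm beyond its flat end.
- rack: Fixed wooden rack, 190 x 80 mm, 110 mm tall; two holes of 35 mm at x -55 and +55 mm hold the arbor and the drill chuck by their shoulders. Origin: centre of the underside; x along its length.
- socket: Fixed grey steel bench socket as a whole: octagonal, 55 mm across, 130 mm tall, on a base of 130 x 120 x 12 mm. Origin on its axis at the table, 130 mm below the mouth; z up, x is the way the drift is driven through its slot (from the end with the ledge to the other).
- socket_mouth (a point): Centre of the socket's round mouth, 130 mm above the table; axes as the socket's. Tapered bore: 30 mm in diameter here, half angle 4 degrees, 50 mm deep. The arbor is home when its origin is here, its shoulder on the rim. Spring jaws in the bore grip the last 7 mm, which need a push of 5 to 25 N; the taper then holds by itself.
- driver_seat: On the socket's axis, 58 mm below the mouth: top of a stiff plate 8 mm thick in the bore with a slot 10 mm wide for the tang. The slot lies along the socket's y axis, give or take 0.7 rad, differing each time and not measured (not shown by these axes, which are the socket's). A tang lying across it meets it with the arbor 19 mm above home and passes when turned to within 0.08 rad of it. Over 60 N spoils it.
- slot_entry (a point): On the floor of the drift's through slot, at the socket's near face: 28 mm before the axis, 30 mm above the table; axes as the socket's. Slot along x, 14 mm wide, 34 mm high inside. Its floor goes on as an open ledge 24 mm wide out to 90 mm before the axis; two flared guides, 26 to 54 mm before the axis. The tang tip of a home arbor is 20 mm above this floor.
- drift: Loose steel drift (taper wedge), 235 mm long, 0.45 to 0.7 kg, lying on its straight lower edge. Origin: underside, below the place to grip, near its centre of mass; x towards the nose, z up. Blade 10 mm thick along y, from x +175 (nose) to -25 mm. Its height rises evenly from 10 mm at the nose to 36 mm at x +45 and stays 36 behind. Striking head, x -25 to -60 mm, 30 wide, 36 tall.
- drift_nose (a point): Lower edge of the drift's nose, 175 mm ahead of the drift's origin; axes as the drift's. With the drift on the slot's floor it begins to lift a home arbor when the nose is about 50 mm past the socket's axis, and has lifted it 7 mm at about 85 mm, with a push of 10 to 30 N; it stays where it is left.
- chuck: Round dark drill chuck on a plain taper, 44 mm in diameter and 56 mm tall above its shoulder, in the other place of the rack; to be left alone.
- wire_wheel: Wire wheel, 120 mm across and 22 mm thick, flat on the table; bystander. Origin: centre of the underside.
- stone_wheel: Grey grinding wheel, 110 mm across and 20 mm thick, flat on the table; bystander. Origin: centre of the underside.
- oil_bottle: White bottle, 44 mm across and 130 mm tall; bystander. Origin: centre of the underside.
- nut: Steel nut, 26 mm across, 12 mm tall; bystander. Origin: centre of the underside.
- flange_washer: Steel clamping washer, 50 mm across, 9 mm tall; bystander. Origin: centre of the underside.
- wrench: Steel wrench lying on the table; bystander. Origin at the middle of its underside, x along it.
- screwdriver: Screwdriver lying on the table; bystander. Origin at the middle of its underside, x along it.
Not all that is in view belongs to the job. What is shaped like the drift but brown or yellow is not meant. Leave any purple look-alike of the socket alone.

How it is judged (in metres and radians):
On the way, in this order (a step that is already met when the one before it is completed fails the run):
1. the arbor is fully home (shoulder within 1.5 mm of the mouth's rim, on the axis) and let go (z of arbor in the frame of socket_mouth between -0.003 and 0.0015 m and horizontal distance between arbor and socket_mouth below 0.003 m and angle between the z axis of arbor and the z axis of socket_mouth, either way round below 0.06 rad and contact force between the fingers and arbor below 0.2 N), for 0.3 s.
2. the drift's nose has passed the axis of the socket along the slot while the arbor is still home (x of drift_nose in the frame of socket_mouth above 0 m and z of arbor in the frame of socket_mouth below 0.0025 m and y of drift_nose in the frame of socket_mouth between -0.012 and 0.012 m and z of drift_nose in the frame of socket_mouth between -0.106 and -0.088 m and horizontal distance between arbor and socket_mouth below 0.003 m and angle between the z axis of arbor and the z axis of socket_mouth, either way round below 0.06 rad), for 0.05 s.
At the end, for the whole second after the job is handed in: The arbor stands upright in the socket (within 3 mm of its axis), its shoulder 4.5 to 10.5 mm above the mouth's rim, resting on the drift, which lies in the slot with its nose at least 60 mm past the socket's axis; both at rest and released (z of arbor in the frame of socket_mouth between 0.0045 and 0.0105 m and horizontal distance between arbor and socket_mouth below 0.003 m and angle between the z axis of arbor and the z axis of socket_mouth, either way round below 0.06 rad and x of drift_nose in the frame of socket_mouth above 0.06 m and contact force between drift and arbor above 1 N and linear speed of each of arbor, drift below 0.02 m/s and y of drift_nose in the frame of socket_mouth between -0.012 and 0.012 m and z of drift_nose in the frame of socket_mouth between -0.106 and -0.088 m); the robot touches nothing.
It fails at once if the tang is forced against the driver plate (more than 60 N) (contact force between arbor and driver_seat above 60 N).
It fails at once if the drift is rammed under the arbor (more than 60 N between them) (contact force between drift and arbor above 60 N).
It fails at once if the drill chuck is knocked out of its place (20 mm) (distance of chuck from where it was at the start of the episode above 0.02 m).
It fails at once if another thing on the bench is knocked out of its place (20 mm) (distance of any of wire_wheel, stone_wheel, oil_bottle, nut, flange_washer, wrench, screwdriver from where it was at the start of the episode above 0.02 m).
It also fails if it takes over 72 s, if anything falls off the work surface, if the arm or the gripper's body presses on something with over 40 N, if the wrist force passes 120 N, or if a joint passes its speed limit or range.

ROBOT

A 7-joint arm with a two-finger parallel gripper is mounted at the origin on the work surface. World frame = base frame: x ahead of the robot, y to its left, z up, the work surface at z = 0. Lengths are in mm, angles in rad, forces in N, time in s.
With the tool pointing down it reaches from about 400 to 875 mm from the base axis. Payload 4.4 kg.
Tool frame: the origin (TCP) lies at the very end of the fingers, on their centre line; the grasp point (between the pads) lies behind it (ctrl.hold_point_z is the z of the grasp point in the tool frame, in mm); z points along the fingers, y is the direction in which the jaws open and shut (so a half turn about z gives the same grasp; the last joint's range is limited). The gripper opens to 85 mm and grips with 20 to 120 N. Pads are 22 mm wide; open, the fingers measure 114 mm over their backs; the gripper's body (76 mm by 85 mm) begins 54 mm behind the grasp point. The pads swing forward as they close: fully open they stand 13 mm farther back than shut.
Start: joints at [1.075, 0.628, 0.038, 1.517, -0.027, 0.996, -0.02], TCP at [270.876, -590.884, 231.313] pointing down, gripper open.
Joint ranges: [-3.06, 3.06], [-0.37, 2.12], [-1.25, 1.32], [0.18, 2.47], [-1.1, 4.24], [0.23, 1.98], [-2.94, 2.94]. Speed limits (rad/s): [2.57, 2.57, 3.14, 3.14, 3.14, 3.14, 3.14].

INTERFACE

Orientations are given as [roll, pitch, yaw] about the fixed x, y, z axes, in that order (R = Rz(yaw) Ry(pitch) Rx(roll)).
In Python, from cell import ctrl, vision gives the robot as it stands.
- The arm moves only by the shell command python3 -m crank 'ROWS' [OPENING]. ROWS is JSON, a list of rows, each an object of numbers: "x", "y", "z": the shift along the tool's x, y, z in cm; "spin": the turn about the tool's z in rad. A call has 1 to 5 rows; each row shifts and turns the commanded pose from where the row before left it, along the tool's axes as they then stand; what a row does not reach is not made up. A row lasts 1/10 s, in which the tool goes at most 50 mm and 8.59 degrees, less where a joint would pass 70% of its speed; a pose out of reach is approached as far as the arm can. A call is refused whole if a number of a shift passes 5 or a number of a turn 0.15, either way. A call with a gripper value outside its range is refused whole. OPENING is the opening in per cent of the stroke, from 0 (shut) to 100 (fully open), set as the call begins (- or left out, the last holds). The fingers move at their own pace and stop on an object; the grip force is fixed at half the most. Time passes only in rows, so rows that do not move let the fingers close. It gives the time, the measured TCP pose, the force and the opening at its end, in the units of the state.
- ctrl.read_state(): the state, without advancing time (a new reading comes with each control period).
- vision.get_image(name): name is "scene" or "top" or "wrist"; returns the picture (400x640x3 uint8, blue, green, red); there is no depth.
- vision.calibration(name): a dict with "vfov" (degrees; the focal length in pixels is half the picture's height over the tangent of half this angle, whatever the lens; pixels are square), "cx", "cy" (the principal point, pixels), "eye" and "rotation" of the camera in the world. Camera axes: x right, y up, looking along -z (the intrinsics and any distortion apply to the point x, -y, -z); pixel columns grow to the right and rows downward; lengths in mm; the calibration is good to about 2 mm. The wrist camera is an equidistant fisheye: a pixel r from the principal point sees the ray r / f radians off the axis. A picture is of the moment at which its call begins: read the wrist's pose just before it. calibration takes no time and is no camera call; for the wrist camera it gives the pose at the moment of the call.
- ctrl.finish_job(): hands the job in, once; it reports no verdict.
Trained networks look in the newest picture that a camera, given by its name, has taken for a name from the list of things; names that differ only in an ending like _2 or _b are one class to them, and where a whole thing is asked for, a point or a joint stands for the part that bears it (a point fixed in the world has none). Each returns a list of dicts, best first, with "score" (0 to 1); they miss things now and then, are a little off and sometimes report something else, mostly with a low value. They report only what shows in the picture. A call takes as long as a camera call. They do not tell look-alikes from the thing itself.
- vision.boxes_of(name, camera): "extent" ([left, top, right, bottom] in pixels, round what is visible of it).
- vision.regions_of(name, camera): "mask" (400x640 bool, what is visible of it) and "extent" ([left, top, right, bottom] in pixels, round what is visible of it).
- vision.place_of(name, camera): "point" ([column, row] in pixels: a listed point, or the origin of a listed thing).
The state is a dict: "clock": time; "qpos": joint angles; "qd": joint speeds; "tau": joint torques, N m; "eef_pos": TCP position; "tool_rot": TCP orientation; "force": force on the tool from outside, world axes, zero at the start; "torque": the same for the moment, N m; "width": finger opening in mm.
Only numpy, scipy, OpenCV 4.12 (cv2) and the standard library are available. Lean on these libraries where they do the work, as an engineer would, in place of code of your own. Each camera call takes 0.05 s, during which the arm holds its last target.

## Working session

There is one attempt and no reset: what is moved stays moved. The work goes in short steps, Python scripts to look and compute and a shell command to move; the robot and the scene stay as the last step left them, time stands still between calls to the robot, and variables do not carry over. Pictures are saved under pics/ and viewed, and the job is handed in when it is done.

```bash
ls; mkdir -p pics; python3 - <<'E'
from cell import ctrl, vision
import cv2
print(ctrl.read_state(), ctrl.hold_point_z)
for n in ["scene","top","wrist"]:
    print(n, vision.calibration(n))
    cv2.imwrite(f"pics/{n}0.png", vision.get_image(n))
E
```

```text
pics
{'clock': 0.0, 'qpos': array([ 1.07520418,  0.62934848,  0.0384358 ,  1.51836423, -0.02698041,
        0.99630059, -0.01996893]), 'qd': array([-0.00075765,  0.00107193, -0.00082032, -0.00028002, -0.0009363 ,
       -0.00196806, -0.00152526]), 'tau': array([-1.50901842e-04, -5.63401437e+01,  1.22607082e+00, -1.93444920e+01,
        1.09188686e-02,  1.03875477e-02, -5.86243331e-06]), 'eef_pos': array([ 270.60748071, -590.30536442,  230.38866827]), 'tool_rot': array([-3.13969027e+00,  3.79712469e-05,  4.29838972e-01]), 'force': array([-0.8336764 , -0.61212179,  0.9686065 ]), 'torque': array([-0.00071219, -0.00982737, -0.01826971]), 'width': 85.29636541737278} -18.700000000000003
scene {'vfov': 42.47814565183536, 'cx': 317.5885172097242, 'cy': 200.94359349288064, 'eye': array([1104.580282  , -837.47448022, 1211.16936162]), 'rotation': array([0.76096695, 0.01453133, 0.56411518])}
top {'vfov': 53.150634016436676, 'cx': 316.96031164283664, 'cy': 200.2239023701959, 'eye': array([ 360.62173259,   53.44557364, 1138.47349127]), 'rotation': array([ 0.16835909,  0.02899197, -1.57878922])}
wrist {'vfov': 65.70646984690485, 'cx': 321.63776896531516, 'cy': 195.95789288226493, 'eye': array([ 347.14786415, -556.72421915,  373.20535075]), 'rotation': array([-0.32929022,  0.00139813, -1.14143793])}
```

View pics/scene0.png

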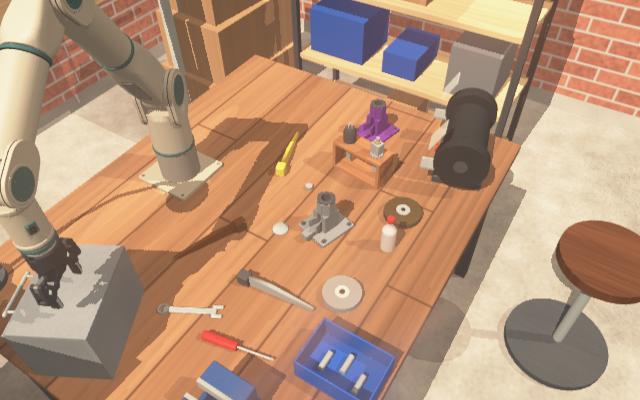

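View pics/top0.png

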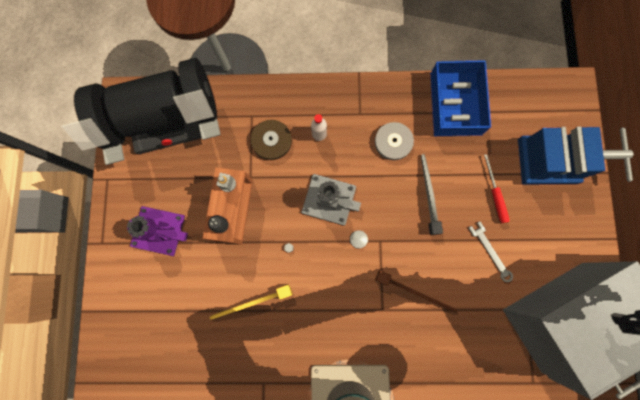

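View pics/wrist0.png

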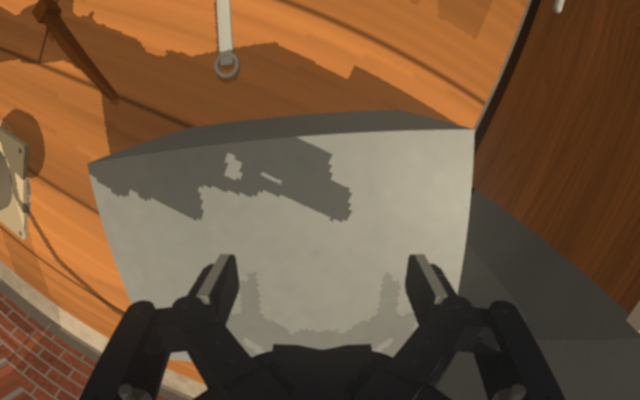

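```bash
cat > h.py <<'E'
import numpy as np, cv2
from scipy.spatial.transform import Rotation as R
from cell import ctrl, vision
def cam(n):
    c=vision.calibration(n); c['R']=R.from_euler('xyz',c['rotation']).as_matrix(); c['f']=200/np.tan(np.radians(c['vfov'])/2); c['fish']=(n=='wrist'); return c
def ray(c,p):
    x=(p[0]-c['cx'])/c['f']; y=(p[1]-c['cy'])/c['f']
    if c['fish']:
        r=np.hypot(x,y)+1e-12; d=np.array([x/r*np.sin(r),-y/r*np.sin(r),-np.cos(r)])
    else: d=np.array([x,-y,-1.])
    d=c['R']@d; return d/np.linalg.norm(d)
def onz(c,p,z):
    d=ray(c,p); return c['eye']+d*(z-c['eye'][2])/d[2]
def proj(c,P):
    v=(np.atleast_2d(P)-c['eye'])@c['R']; x,y,w=v[:,0],-v[:,1],-v[:,2]
    if c['fish']:
        s=np.hypot(x,y); t=np.arctan2(s,w); k=t/(s+1e-12)
    else: k=1/w
    return np.c_[c['cx']+c['f']*x*k, c['cy']+c['f']*y*k]
def tri(obs):
    A=0;b=0
    for c,p in obs:
        d=ray(c,p); M=np.eye(3)-np.outer(d,d); A=A+M; b=b+M@c['eye']
    X=np.linalg.solve(A,b); return X,[np.round(proj(c,X)[0]-p,1) for c,p in obs]
def crop(img,box,s,name):
    a,b,c,d=box; cv2.imwrite('pics/'+name,cv2.resize(img[b:d,a:c],None,fx=s,fy=s,interpolation=cv2.INTER_CUBIC))
E
python3 - <<'E'
from h import *
C={n:cam(n) for n in ['top','scene']}
im={n:vision.get_image(n) for n in C}
for t in ['arbor','socket_mouth','slot_entry','drift','drift_nose','rack']:
    for n in C:
        for r in vision.place_of(t,n)[:3]: print(t,n,np.round(r['point'],1),round(r['score'],2))
crop(im['top'],(190,150,370,260),4,'topcrop.png')
crop(im['scene'],(290,90,410,260),3.5,'scenecrop.png')
crop(im['scene'],(220,250,340,330),5,'driftcrop.png')
E
```

```text
arbor top [226.  181.3] 0.77
arbor top [421.3 152.1] 0.56
arbor scene [374.1 153.9] 0.75
socket_mouth top [133. 229.] 0.94
socket_mouth top [330.2 192.8] 0.75
socket_mouth scene [328.6 196.4] 0.79
socket_mouth scene [374.5 103.2] 0.63
socket_mouth scene [386.8 247.6] 0.52
slot_entry top [336.6 201.1] 0.8
slot_entry top [161.9 231.3] 0.58
slot_entry scene [323.5 222.7] 0.87
slot_entry scene [369.6 128.8] 0.68
drift top [397.  285.6] 0.93
drift top [431.7 211. ] 0.83
drift top [270.1 295.5] 0.68
drift scene [260.5 286.1] 0.82
drift scene [375.3 175.1] 0.75
drift scene [228.5 231.1] 0.61
drift_nose top [206.2 319.9] 0.89
drift_nose top [455.7 310.7] 0.6
drift_nose top [422.4 155.7] 0.57
drift_nose scene [313.4 313.6] 0.81
drift_nose scene [174.9 263.4] 0.77
drift_nose scene [295.6 133.1] 0.65
rack top [235.4 210.8] 0.97
rack scene [360.1 172.1] 0.65
```

View pics/topcrop.png

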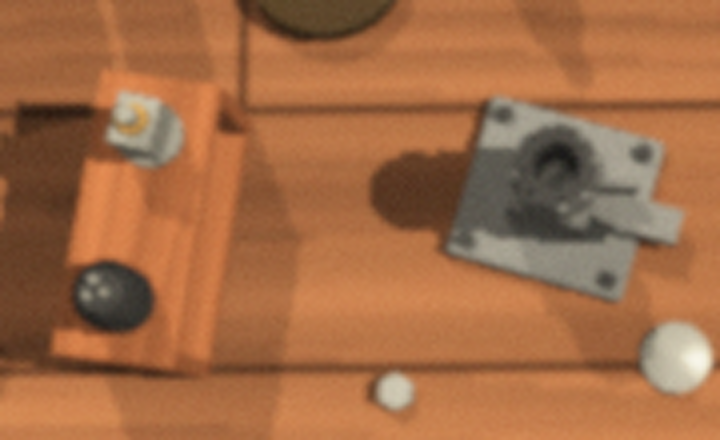

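View pics/scenecrop.png

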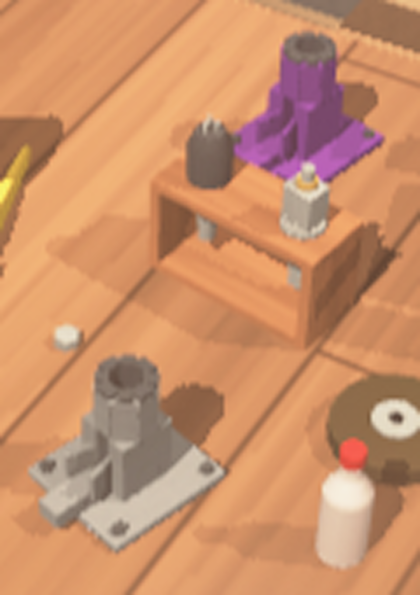

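View pics/driftcrop.png

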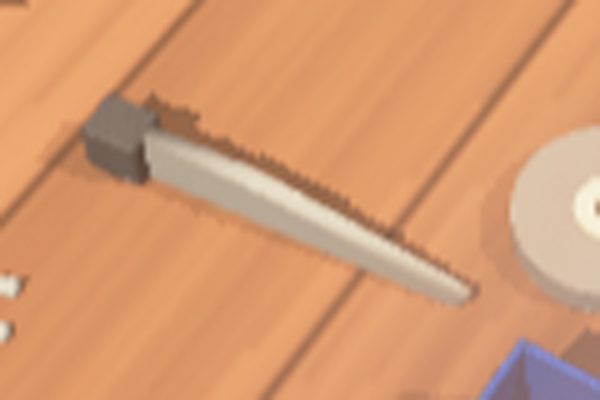

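```bash
python3 - <<'E'
from h import *
C={n:cam(n) for n in ['top','scene']}
t,s=C['top'],C['scene']
print('mouth',onz(t,(330.2,192.8),130),onz(s,(328.6,196.4),130),tri([(t,(330.2,192.8)),(s,(328.6,196.4))]))
print('arbor',onz(t,(226,181.3),110),onz(s,(374.1,153.9),110))
print('rack',onz(t,(235.4,210.8),0),onz(s,(360.1,172.1),0))
print('slot',onz(t,(336.6,201.1),30),onz(s,(323.5,222.7),30))
print('drift',onz(t,(431.7,211),0),onz(s,(260.5,286.1),0),'nose',onz(t,(422.4,155.7),0),onz(s,(313.4,313.6),0))
# base corners top crop /4 + (190,150)
for p in [(492,100),(662,143),(620,300),(446,250),(685,210),(678,243)]:
    print(onz(t,(p[0]/4+190,p[1]/4+150),12 if p[0]<670 else 30))
E
```

```text
mouth [551.20736907  47.19169387 130.        ] [558.40194186  56.63875005 130.        ] (array([555.37222074,  50.83004606, 131.830792  ]), [array([-1.4, -1.7]), array([-1.9,  0.4])])
arbor [589.70423309 322.53763298 110.        ] [573.74542694 312.95404768 110.        ]
rack [526.47179183 321.26809781   0.        ] [524.19707133 319.49332051   0.        ]
slot [546.14853502  28.93111379  30.        ] [552.89830945  36.06194762  30.        ]
drift [ 519.05758184 -242.23141437    0.        ] [ 512.91586733 -235.6763144     0.        ] nose [ 682.44982526 -224.36000214    0.        ] [ 6.87107356e+02 -2.31639690e+02  2.27373675e-13]
[626.53276675  95.44304101  12.        ]
[593.10630697 -26.34762292  12.        ]
[480.44234262   5.9511213   12.        ]
[517.53514549 128.90235388  12.        ]
[541.28538882 -39.98659864  30.        ]
[518.0108688  -34.49590207  30.        ]
```

```bash
python3 -m crank '[{"z":-5},{"z":-3,"y":-3.5},{"x":3,"y":-3.5},{"x":3.3,"y":-3.5},{"x":3.3,"y":-3.5}]' 100
python3 -m crank '[{"x":3.3,"y":-3.5},{"x":3.3,"y":-3.5},{"x":3.3,"y":-3.5},{"x":3.3,"y":-3.5},{"x":3.3,"y":-3.5}]'
python3 -m crank '[{"x":3.3,"y":-3.5},{"x":3.3,"y":-3.5},{"x":3.3,"y":-3.5},{"x":3.3,"y":-3.5},{"x":3.3,"y":-3.5}]'
```

```text
invalid input at $[0]: expected keys x, y, z, spin
invalid input at $[0]: expected keys x, y, z, spin
invalid input at $[0]: expected keys x, y, z, spin
```

All keys are needed in each row.

```bash
python3 -m crank '[{"x":0,"y":0,"z":-5,"spin":0},{"x":0,"y":-3.5,"z":-3,"spin":0},{"x":3,"y":-3.5,"z":0,"spin":0},{"x":3.3,"y":-3.5,"z":0,"spin":0},{"x":3.3,"y":-3.5,"z":0,"spin":0}]' 100
python3 -m crank '[{"x":3.3,"y":-3.5,"z":0,"spin":0},{"x":3.3,"y":-3.5,"z":0,"spin":0},{"x":3.3,"y":-3.5,"z":0,"spin":0},{"x":3.3,"y":-3.5,"z":0,"spin":0},{"x":3.3,"y":-3.5,"z":0,"spin":0}]'
python3 -m crank '[{"x":3.3,"y":-3.5,"z":0,"spin":0},{"x":3.3,"y":-3.5,"z":0,"spin":0},{"x":3.3,"y":-3.5,"z":0,"spin":0},{"x":3.3,"y":-3.5,"z":0,"spin":0},{"x":3.3,"y":-3.5,"z":0,"spin":0}]'
```

```text
clock: 1.35
eef_pos: [300.0, -422.1, 311.8]
tool_rot: [3.141, -0.001, 0.429]
force: [1.1, -0.6, -0.7]
width: 85.5
clock: 1.85
eef_pos: [377.2, -194.0, 311.7]
tool_rot: [3.141, -0.001, 0.429]
force: [1.1, -0.0, -0.4]
width: 85.4
clock: 2.35
eef_pos: [454.4, 33.9, 311.7]
tool_rot: [3.141, -0.001, 0.43]
force: [0.5, -1.1, 0.8]
width: 85.2
```

```bash
python3 - <<'E'
from h import *
import pickle
c=cam('wrist'); im=vision.get_image('wrist'); cv2.imwrite('pics/w1.png',im)
for t in ['socket_mouth','slot_entry','arbor']:
    for r in vision.place_of(t,'wrist')[:3]: print(t,np.round(r['point'],1),round(r['score'],2),onz(c,r['point'],dict(socket_mouth=130,slot_entry=30,arbor=110)[t]))
pickle.dump(c,open('c1.pkl','wb'))
E
```

```text
socket_mouth [22.2 32.9] 0.68 [478.36346165 536.52723399 130.        ]
socket_mouth [350.3  81.2] 0.64 [555.7982186   46.52357245 130.        ]
slot_entry [357.   95.9] 0.8 [549.22088811  23.20097446  30.        ]
slot_entry [68.1 47.1] 0.75 [463.76326295 514.88107456  30.        ]
```

View pics/w1.png

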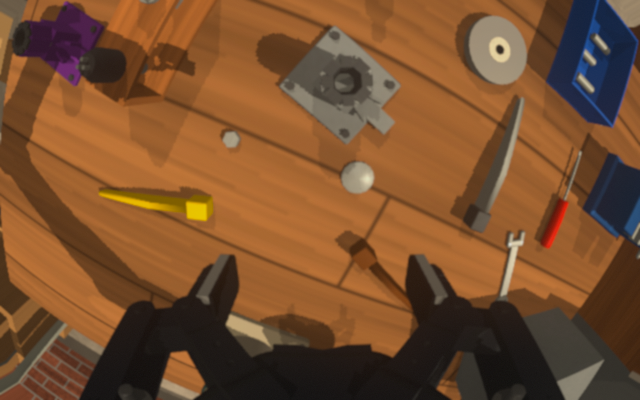

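```bash
python3 -m crank '[{"x":2.6,"y":-3.5,"z":0,"spin":0},{"x":2.6,"y":-3.5,"z":0,"spin":0},{"x":2.6,"y":-3.5,"z":0,"spin":0},{"x":2.6,"y":-3.5,"z":0,"spin":0},{"x":2.6,"y":-3.5,"z":0,"spin":0}]'
python3 -m crank '[{"x":0,"y":0,"z":0,"spin":0}]'
python3 - <<'E'
from h import *
c=cam('wrist'); im=vision.get_image('wrist'); cv2.imwrite('pics/w2.png',im)
for t in ['arbor','chuck','rack']:
    for r in vision.place_of(t,'wrist')[:3]: print(t,np.round(r['point'],1),round(r['score'],2),onz(c,r['point'],110))
crop(im,(180,0,420,140),3,'w2c.png')
E
```

```text
clock: 3.05
eef_pos: [500.1, 244.4, 311.4]
tool_rot: [3.14, 0.0, 0.426]
force: [1.3, -0.4, 0.5]
width: 85.7
clock: 3.15
eef_pos: [499.3, 250.5, 311.2]
tool_rot: [-3.138, -0.002, 0.435]
force: [-0.9, -0.8, 0.2]
width: 85.5
arbor [301.8  75.9] 0.97 [584.88306159 313.6390006  110.        ]
chuck [245.3 157. ] 0.58 [474.86112806 335.94091839 110.        ]
rack [283.6 114.5] 0.91 [537.53610835 314.26599039 110.        ]
rack [488.6 201.1] 0.45 [554.7488353   35.19978485 110.        ]
rack [298.2  75.9] 0.2 [583.29350159 317.23071166 110.        ]
```

View pics/w2.png

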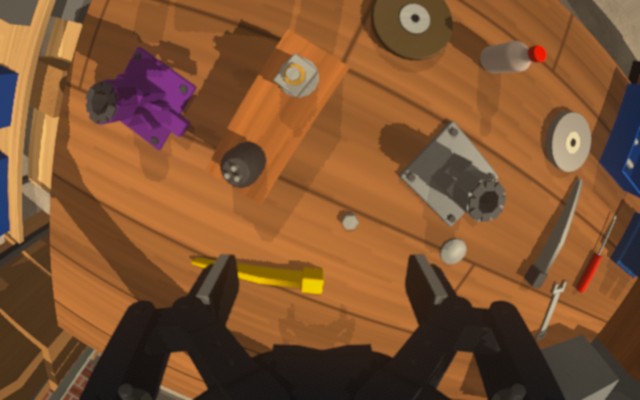

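```bash
python3 - <<'E'
import cv2
im=cv2.imread('pics/w2.png'); cv2.imwrite('pics/w2d.png',cv2.resize(im[40:115,255:345],None,fx=8,fy=8,interpolation=cv2.INTER_CUBIC))
E
```

```text
(no output)
```

View pics/w2d.png

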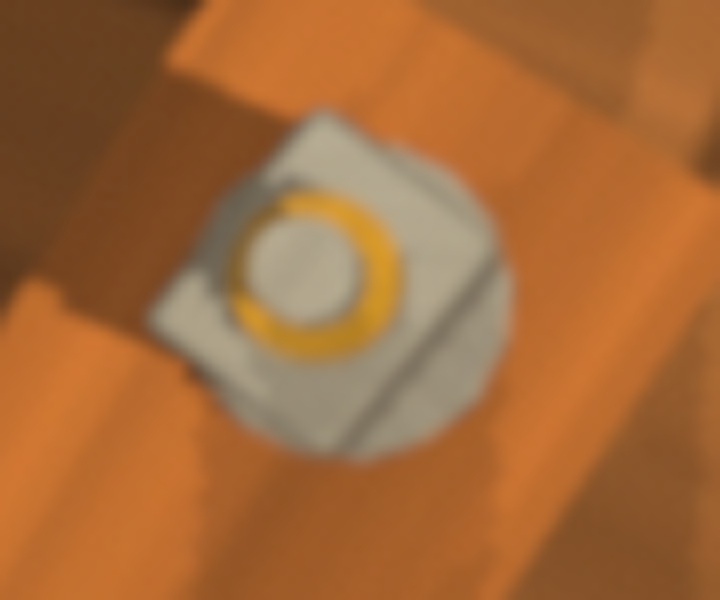

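```bash
python3 - <<'E'
from h import *
c=cam('wrist')
P=[onz(c,(u/8+255,v/8+40),158) for u,v in [(325,108),(498,250),(342,455),(150,318)]]
print(np.round(P,1)); A,B,C_,D=P
for a,b in [(A,B),(D,C_),(A,D),(B,C_)]:
    d=(b-a); print(np.hypot(*d[:2]),np.arctan2(d[1],d[0]))
print('c',np.mean(P,0), 'ring',onz(c,(318/8+255,275/8+40),158),'stud',onz(c,(305/8+255,270/8+40),178))
print('shoulder',onz(c,(300.,78.),118))
# rack predicted check
s=ctrl.read_state(); print(s['eef_pos'],s['tool_rot'],s['qpos'])
E
```

```text
[[601.8 314.1 158. ]
 [594.2 288.5 158. ]
 [564.5 295.2 158. ]
 [570.7 322.8 158. ]]
26.635442803724644 -1.858088344462433
28.285418104980614 -1.791452603032515
32.31180287693834 2.8679180425074415
30.492841082875863 2.9208305452113827
c [582.77329176 305.15236345 158.        ] ring [583.03922565 306.5603479  158.        ] stud [582.52576735 306.06374109 178.        ]
shoulder [582.57590371 303.87972346 118.        ]
[499.5874562  242.59469735 311.15229245] [3.13988407e+00 9.97687590e-04 4.26575545e-01] [-0.30280168  0.42120503 -0.2949965   1.67050196  0.13759037  1.07136754
 -1.78389491]
```

```bash
S='x'; python3 -m crank '[{"x":0,"y":0,"z":0,"spin":-0.149},{"x":0,"y":0,"z":0,"spin":-0.149},{"x":0,"y":0,"z":0,"spin":-0.149},{"x":0,"y":0,"z":0,"spin":-0.149},{"x":0,"y":0,"z":0,"spin":-0.149}]'
python3 -m crank '[{"x":0,"y":0,"z":0,"spin":-0.149},{"x":0,"y":0,"z":0,"spin":-0.149},{"x":0,"y":0,"z":0,"spin":-0.149},{"x":0,"y":0,"z":0,"spin":-0.149},{"x":0,"y":0,"z":0,"spin":-0.149}]'
python3 -m crank '[{"x":0,"y":0,"z":0,"spin":-0.149},{"x":0,"y":0,"z":0,"spin":-0.149},{"x":0,"y":0,"z":0,"spin":-0.149},{"x":0,"y":0,"z":0,"spin":-0.149},{"x":0,"y":0,"z":0,"spin":-0.149}]'
python3 -m crank '[{"x":0,"y":0,"z":0,"spin":-0.149},{"x":0,"y":0,"z":0,"spin":-0.04},{"x":0,"y":0,"z":0,"spin":0}]'
python3 - <<'E'
from h import *
for i in range(3):
    s=ctrl.read_state(); print(s['eef_pos'],s['tool_rot'],s['qpos'])
c=cam('wrist'); im=vision.get_image('wrist'); cv2.imwrite('pics/w3.png',im)
for t in ['arbor','chuck','rack']:
    for r in vision.place_of(t,'wrist')[:3]: print(t,np.round(r['point'],1),round(r['score'],2),onz(c,r['point'],110))
p=proj(c,[582,305,140])[0].astype(int); print(p)
x0,y0=max(p[0]-45,0),max(p[1]-37,0); print(x0,y0)
crop(im,(x0,y0,x0+90,y0+75),8,'w3d.png')
for i in range(2):
    s=ctrl.read_state(); print(s['eef_pos'],s['tool_rot'],s['clock'])
E
```

```text
clock: 3.85
eef_pos: [499.7, 242.6, 311.5]
tool_rot: [3.141, 0.001, 1.177]
force: [-0.5, -0.3, 0.9]
width: 85.2
clock: 4.35
eef_pos: [499.7, 242.5, 311.4]
tool_rot: [-3.141, 0.002, 1.922]
force: [0.3, -0.1, 0.7]
width: 85.4
clock: 4.85
eef_pos: [499.7, 242.6, 311.3]
tool_rot: [-3.14, 0.002, 2.667]
force: [-0.7, 0.8, 0.2]
width: 85.6
clock: 5.15
eef_pos: [499.7, 242.8, 311.2]
tool_rot: [-3.14, 0.001, 2.85]
force: [-0.6, 0.5, -1.0]
width: 85.2
[499.74143424 242.75437521 311.16736816] [-3.13995595e+00  6.38766872e-04  2.85047393e+00] [ 0.07528192  0.53931567 -0.91562108  1.6599281   0.45886776  1.17363724
  0.32517809]
[499.74143424 242.75437521 311.16736816] [-3.13995595e+00  6.38766872e-04  2.85047393e+00] [ 0.07528192  0.53931567 -0.91562108  1.6599281   0.45886776  1.17363724
  0.32517809]
[499.74143424 242.75437521 311.16736816] [-3.13995595e+00  6.38766872e-04  2.85047393e+00] [ 0.07528192  0.53931567 -0.91562108  1.6599281   0.45886776  1.17363724
  0.32517809]
chuck [390.1 123.3] 0.8 [472.78375104 329.95441076 110.        ]
rack [378.8 154.7] 0.88 [504.35607758 308.37134942 110.        ]
[395 225]
350 188
[499.42471533 244.36195044 311.38458375] [-3.14092792e+00  6.23848424e-04  2.85167820e+00] 5.35
[499.42471533 244.36195044 311.38458375] [-3.14092792e+00  6.23848424e-04  2.85167820e+00] 5.35
```

View pics/w3d.png

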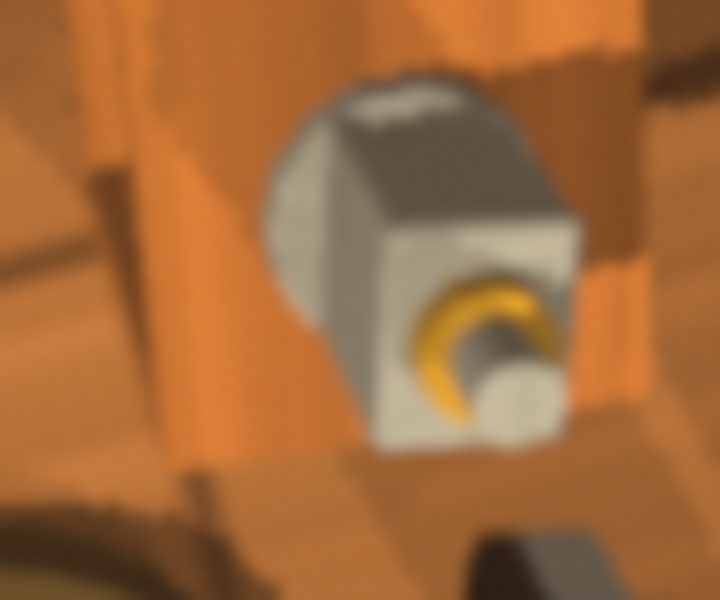

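```bash
python3 - <<'E'
from h import *
from scipy.optimize import least_squares
c=cam('wrist')
px=np.array([(388,222),(580,220),(568,437),(372,450)])/8+[350,188]
P=[onz(c,p,158) for p in px]; print(np.round(P,1))
for i,j in [(0,1),(3,2),(0,3),(1,2)]:
    d=P[j]-P[i]; print(np.hypot(*d[:2]),np.arctan2(d[1],d[0]))
def f(q,ret=False):
    x,y,a=q; e=np.array([np.cos(a),np.sin(a),0]); n=np.array([-np.sin(a),np.cos(a),0]); o=np.array([x,y,158])
    M=[o-s*17*e+t*14*n for s,t in [(1,-1),(1,1),(-1,1),(-1,-1)]]
    return (proj(c,M)-px).ravel()
for a in (-.27,2.87):
  r=least_squares(f,[582,305,a]); print(r.x,np.round(r.fun,1))
E
```

```text
[[561.8 309.7 158. ]
 [569.6 335.6 158. ]
 [601.8 328.6 158. ]
 [594.8 301.  158. ]]
27.037823123310147 1.2783407809719538
28.512036920268773 1.3203022781209464
34.087574667836314 -0.2578043522067296
32.976104609443034 -0.2126143664522457
[ 5.82030628e+02  3.18700610e+02 -2.49398272e-01] [-0.3  0.3  0.7 -0.7 -0.4  0.2  0.   0.2]
[582.03062768 318.70060956   6.03378698] [-0.3  0.3  0.7 -0.7 -0.4  0.2  0.   0.2]
```

```bash
python3 -m crank '[{"x":0,"y":0,"z":0,"spin":-0.04},{"x":-1.54,"y":2.32,"z":2.6,"spin":0},{"x":-1.54,"y":2.32,"z":2.6,"spin":0},{"x":-1.54,"y":2.32,"z":2.6,"spin":0},{"x":-1.54,"y":2.32,"z":2.6,"spin":0}]'
python3 -m crank '[{"x":0,"y":0,"z":0,"spin":0},{"x":0,"y":0,"z":0,"spin":0},{"x":0,"y":0,"z":0,"spin":0}]'
python3 - <<'E'
from h import *
c=cam('wrist'); im=vision.get_image('wrist'); cv2.imwrite('pics/w4.png',im)
s=ctrl.read_state(); print(s['eef_pos'],s['tool_rot'],s['qpos'])
E
```

```text
clock: 5.85
eef_pos: [582.7, 320.5, 206.2]
tool_rot: [-3.141, 0.001, 2.893]
force: [0.5, -0.5, -0.0]
width: 85.7
clock: 6.15
eef_pos: [581.5, 320.0, 208.5]
tool_rot: [3.141, 0.001, 2.894]
force: [-0.2, -0.8, 1.2]
width: 85.6
[581.75303903 319.88084898 208.91491531] [3.14079277e+00 1.67196181e-03 2.89346492e+00] [-0.10960267  0.7898734  -0.81502355  1.48560908  0.60945386  1.13007386
  0.28304274]
```

View pics/w4.png

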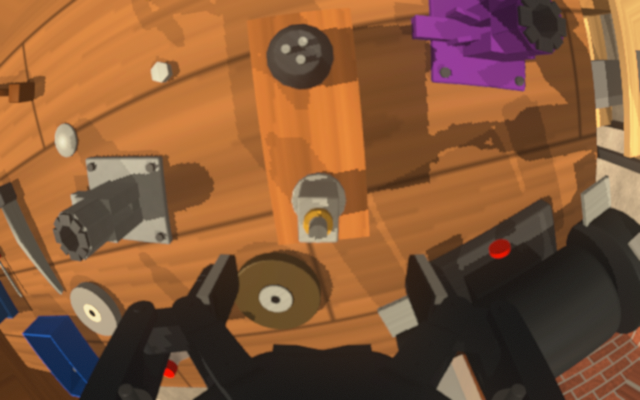

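```bash
python3 - <<'E'
from h import *
im=cv2.imread('pics/w4.png'); crop(im,(280,165,360,250),7,'w4d.png')
c=cam('wrist')
def M(x,y,a):
    e=np.array([np.cos(a),np.sin(a),0]); n=np.array([-np.sin(a),np.cos(a),0]); o=np.array([x,y,158])
    return [o-s*17*e+t*14*n for s,t in [(1,-1),(1,1),(-1,1),(-1,-1)]]
print(((proj(c,M(582,318.7,-.25))-[280,165])*7).round())
print(proj(c,[ctrl.read_state()['eef_pos']+np.array([0,0,18.7])]))
E
```

```text
[[140. 215.]
 [436. 216.]
 [427. 536.]
 [148. 536.]]
[[323.34188683 276.09180114]]
```

View pics/w4d.png

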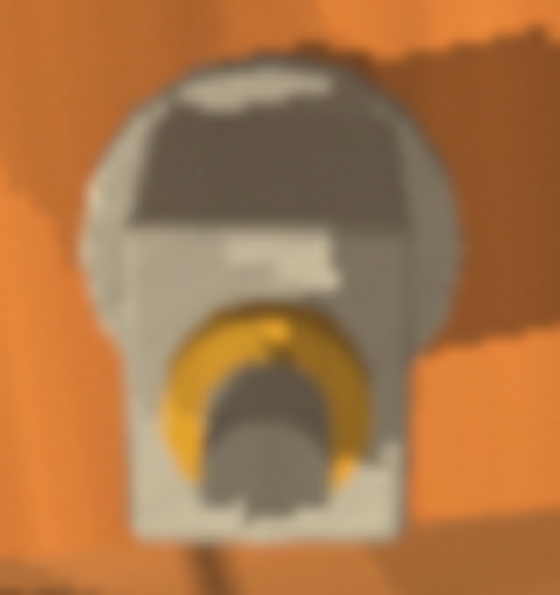

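```bash
python3 -m crank '[{"x":0,"y":-0.29,"z":2.5,"spin":0},{"x":0,"y":0,"z":3,"spin":0},{"x":0,"y":0,"z":2.2,"spin":0},{"x":0,"y":0,"z":1,"spin":0},{"x":0,"y":0,"z":0,"spin":0}]'
python3 -m crank '[{"x":0,"y":0,"z":0,"spin":0},{"x":0,"y":0,"z":0,"spin":0}]'
```

```text
clock: 6.7
eef_pos: [580.7, 316.5, 120.2]
tool_rot: [-3.141, -0.0, 2.893]
force: [-0.5, -0.1, 0.8]
width: 85.5
clock: 6.9
eef_pos: [581.8, 318.0, 122.2]
tool_rot: [3.139, 0.002, 2.894]
force: [-0.1, -0.0, 0.8]
width: 85.6
```

```bash
python3 -m crank '[{"x":0,"y":0,"z":0,"spin":0},{"x":0,"y":0,"z":0,"spin":0},{"x":0,"y":0,"z":0,"spin":0},{"x":0,"y":0,"z":0,"spin":0},{"x":0,"y":0,"z":0,"spin":0}]' 20
python3 -m crank '[{"x":0,"y":0,"z":0,"spin":0},{"x":0,"y":0,"z":0,"spin":0}]'
```

```text
clock: 7.4
eef_pos: [581.1, 317.6, 120.6]
tool_rot: [3.141, 0.0, 2.894]
force: [-0.4, -0.4, 1.0]
width: 27.7
clock: 7.6
eef_pos: [581.1, 317.6, 120.6]
tool_rot: [3.141, 0.0, 2.894]
force: [-0.0, 0.1, 2.6]
width: 27.3
```

```bash
python3 -m crank '[{"x":0,"y":0,"z":-1,"spin":0},{"x":0,"y":0,"z":-3,"spin":0},{"x":0,"y":0,"z":-3,"spin":0},{"x":0,"y":0,"z":-3,"spin":0},{"x":0,"y":0,"z":-3.5,"spin":0}]'
python3 -m crank '[{"x":0,"y":0,"z":0,"spin":0},{"x":0,"y":0,"z":0,"spin":0}]'
python3 - <<'E'
from h import *
c=cam('wrist'); im=vision.get_image('wrist'); cv2.imwrite('pics/w5.png',im)
s=ctrl.read_state(); print(s['eef_pos'],s['tool_rot'],s['force'],s['width'])
E
```

```text
clock: 8.1
eef_pos: [579.8, 315.9, 254.8]
tool_rot: [-3.138, -0.003, 2.894]
force: [0.4, 0.1, -6.5]
width: 27.3
clock: 8.3
eef_pos: [580.6, 316.7, 254.7]
tool_rot: [-3.14, -0.0, 2.894]
force: [-0.5, -0.7, -6.9]
width: 27.4
[580.10499526 316.00611026 253.39537799] [-3.13817673e+00 -1.84837581e-03  2.89387082e+00] [ 0.3353801   0.38059048 -6.2190504 ] 27.098124366375888
```

View pics/w5.png

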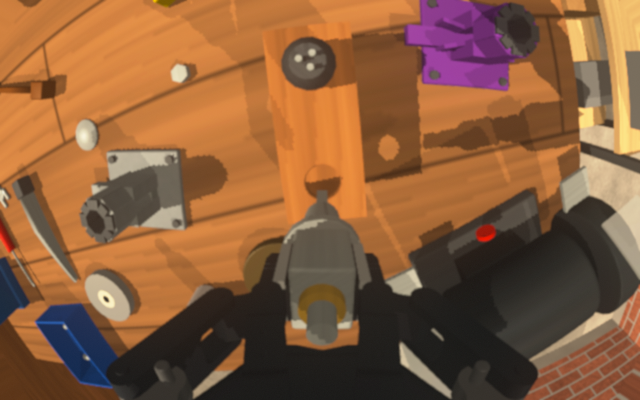

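```bash
python3 -m crank '[{"x":-1,"y":-4.5,"z":0,"spin":0},{"x":-1,"y":-4.5,"z":0,"spin":0},{"x":-1,"y":-4.5,"z":0,"spin":0},{"x":-1,"y":-4.5,"z":0,"spin":0}]'
python3 -m crank '[{"x":0,"y":0,"z":0,"spin":0},{"x":0,"y":0,"z":0,"spin":0},{"x":0,"y":0,"z":0,"spin":0},{"x":0,"y":0,"z":0,"spin":0}]'
python3 - <<'E'
from h import *
import pickle
c=cam('wrist'); im=vision.get_image('wrist'); cv2.imwrite('pics/w6.png',im); pickle.dump(c,open('c6.pkl','wb'))
s=ctrl.read_state(); print(s['eef_pos'],s['tool_rot'],s['force'],s['width'])
for t in ['socket_mouth','slot_entry']:
    for r in vision.place_of(t,'wrist')[:3]: print(t,np.round(r['point'],1),round(r['score'],2),onz(c,r['point'],dict(socket_mouth=130,slot_entry=30,arbor=110)[t]))
E
```

```text
clock: 8.75
eef_pos: [574.0, 130.2, 252.7]
tool_rot: [-3.139, -0.004, 2.894]
force: [1.0, -0.6, -6.0]
width: 27.3
clock: 9.15
eef_pos: [574.9, 134.6, 254.7]
tool_rot: [3.141, -0.001, 2.896]
force: [0.0, -0.1, -6.2]
width: 27.5
[575.04278078 134.55308885 254.85672623] [ 3.14130590e+00 -1.08182497e-03  2.89630305e+00] [ 0.43934541 -0.15968774 -5.74338653] 27.447674432447716
socket_mouth [622.3  33.7] 0.94 [467.6787474  545.37662165 130.        ]
socket_mouth [231.3 185.8] 0.59 [553.13786732  52.72101191 130.        ]
slot_entry [561.2  34.6] 0.97 [461.94584654 518.47895855  30.        ]
slot_entry [228.7 162.7] 0.65 [545.48087402  21.40787205  30.        ]
slot_entry [244.8 172.5] 0.34 [562.98373517  37.84692475  30.        ]
```

View pics/w6.png

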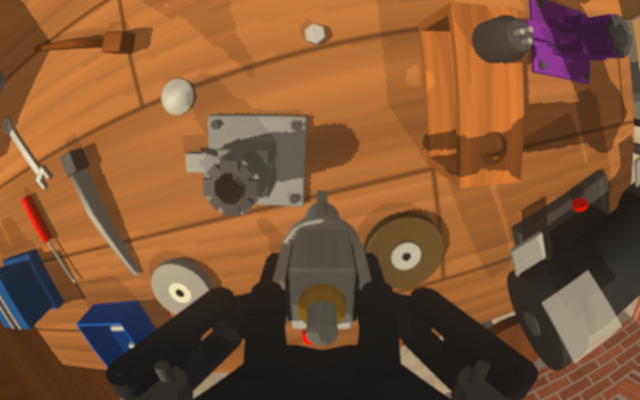

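```bash
python3 - <<'E'
from h import *
im=cv2.imread('pics/w6.png'); crop(im,(175,105,335,225),5,'w6d.png')
E
```

```text
(no output)
```

View pics/w6d.png

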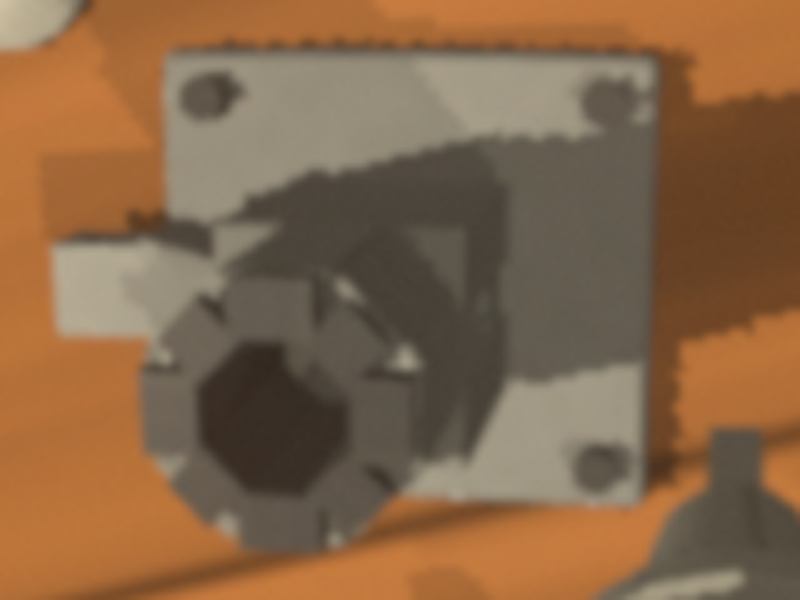

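```bash
python3 - <<'E'
from h import *
import pickle
c=pickle.load(open('c6.pkl','rb'))
g=lambda u,v,z: onz(c,(u/5+175,v/5+105),z)
print('bore',g(274,418,130),'outer',g(277,414,130))
a,b,d=g(168,52,12),g(658,58,12),g(642,503,12); e=g(52,240,30);f=g(60,335,30)
print(a,b,d,'ctr',(a+d)/2, np.hypot(*(b-a)[:2]),np.arctan2(*(b-a)[1::-1]),np.hypot(*(d-b)[:2]),np.arctan2(*(d-b)[1::-1])+np.pi/2)
print(e,f,(e+f)/2)
# held arbor: stud top & block top corners
s=ctrl.read_state()['eef_pos']; print(s, proj(c,[s+np.array([0,0,z]) for z in (-10.6,37.4,57.4)]))
crop(cv2.imread('pics/w6.png'),(270,180,370,350),3.5,'w6e.png')
E
```

```text
bore [555.35525752  50.37966404 130.        ] outer [554.76221735  51.21504792 130.        ]
[480.56291926   7.40978938  12.        ] [517.36244733 129.14511463  12.        ] [629.62975504  95.10397485  12.        ] ctr [555.09633715  51.25688211  12.        ] 127.1758415746836 1.2772387625727546 117.31473726332126 1.2763925413286146
[517.18510316 -32.19510141  30.        ] [541.57651337 -38.95523587  30.        ] [529.38080826 -35.57516864  30.        ]
[575.28200375 134.21995379 255.12544237] [[322.6533836  248.0518991 ]
 [323.04298048 301.29756635]
 [323.2737511  333.69196632]]
```

View pics/w6e.png

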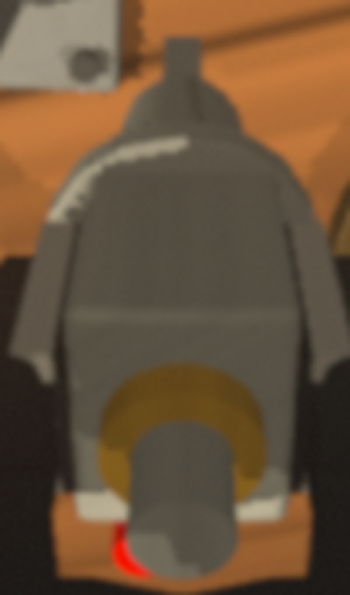

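```bash
python3 -m crank '[{"x":0,"y":-4.3,"z":0,"spin":0},{"x":-0.1,"y":-4.3,"z":0,"spin":0},{"x":0,"y":0,"z":0,"spin":-0.149},{"x":0,"y":0,"z":0,"spin":-0.149},{"x":0,"y":0,"z":0,"spin":-0.149}]'
python3 -m crank '[{"x":0,"y":0,"z":0,"spin":-0.149},{"x":0,"y":0,"z":0,"spin":-0.09},{"x":0,"y":0,"z":0,"spin":0},{"x":0,"y":0,"z":0,"spin":0}]'
python3 - <<'E'
from h import *
import pickle
c=cam('wrist'); im=vision.get_image('wrist'); cv2.imwrite('pics/w7.png',im); pickle.dump(c,open('c7.pkl','wb'))
s=ctrl.read_state(); print(s['eef_pos'],s['tool_rot'],s['force'],s['qpos'])
p=s['eef_pos'];print(proj(c,[p-[0,0,90.6],p-[0,0,56.6]]),proj(c,[[555.1,51,130]]))
crop(im,(270,120,390,250),5,'w7c.png')
E
```

```text
clock: 9.8
eef_pos: [555.6, 49.5, 255.6]
tool_rot: [-3.141, 0.001, -2.936]
force: [0.6, 0.3, -6.7]
width: 27.0
clock: 10.2
eef_pos: [555.5, 49.7, 255.3]
tool_rot: [3.142, -0.0, -2.705]
force: [-0.2, -0.3, -5.1]
width: 27.1
[555.53089063  49.66208263 255.34930096] [-3.14144497e+00  4.81617375e-05 -2.70501736e+00] [ 0.63076083 -0.28509018 -6.34665489] [ 0.51241804  0.67955448 -1.09159735  1.73134671  0.65816013  1.14793031
  1.23069683]
[[323.03280851 200.01813671]
 [323.2267723  216.45679836]] [[324.41682988 187.27349048]]
```

View pics/w7c.png

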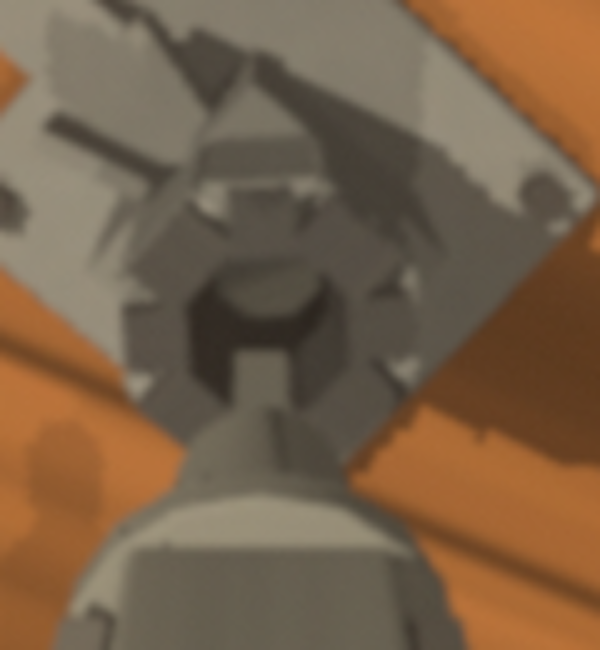

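```bash
python3 -m crank '[{"x":0,"y":0.14,"z":2,"spin":0},{"x":0,"y":0,"z":2,"spin":0},{"x":0,"y":0,"z":1.5,"spin":0},{"x":0,"y":0,"z":0,"spin":0},{"x":0,"y":0,"z":0,"spin":0}]'
python3 - <<'E'
from h import *
c=cam('wrist'); im=vision.get_image('wrist')
s=ctrl.read_state(); print(s['eef_pos'],s['tool_rot'],s['force'],s['torque'])
print(proj(c,[[555.1,51,130],s['eef_pos']-[0,0,70]]))
crop(im,(270,130,390,260),5,'w8c.png')
E
```

```text
clock: 10.75
eef_pos: [555.2, 51.0, 200.6]
tool_rot: [3.141, 0.0, -2.704]
force: [0.8, 0.3, -6.5]
width: 27.3
[555.55247936  51.18659706 201.15987366] [-3.14153938e+00  1.58767717e-03 -2.70366470e+00] [-0.143371   -0.37769887 -5.61607914] [0.07378434 0.00351283 0.01072835]
[[323.21324903 208.98048086]
 [323.1885217  210.17235555]]
```

View pics/w8c.png

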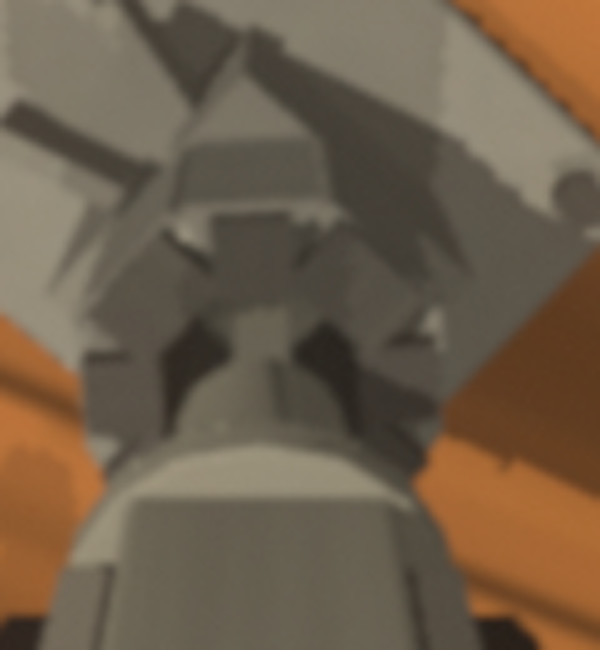

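```bash
python3 -m crank '[{"x":0,"y":0,"z":1,"spin":0},{"x":0,"y":0,"z":1,"spin":0},{"x":0,"y":0,"z":0.8,"spin":0},{"x":0,"y":0,"z":0.4,"spin":0},{"x":0,"y":0,"z":0,"spin":0}]'
python3 -m crank '[{"x":0,"y":0,"z":0.3,"spin":0},{"x":0,"y":0,"z":0.2,"spin":0},{"x":0,"y":0,"z":0.2,"spin":0},{"x":0,"y":0,"z":0,"spin":0}]'
```

```text
clock: 11.3
eef_pos: [554.4, 50.5, 167.5]
tool_rot: [3.141, -0.001, -2.703]
force: [0.5, 0.0, -6.5]
width: 27.0
clock: 11.7
eef_pos: [554.9, 50.7, 161.2]
tool_rot: [-3.142, -0.0, -2.703]
force: [-0.4, 0.1, -6.2]
width: 27.2
```

```bash
python3 -m crank '[{"x":0,"y":0,"z":0.1,"spin":0},{"x":0,"y":0,"z":0.1,"spin":0},{"x":0,"y":0,"z":0.1,"spin":0},{"x":0,"y":0,"z":0,"spin":0}]'
```

```text
clock: 12.1
eef_pos: [555.2, 50.9, 159.4]
tool_rot: [-3.141, 0.001, -2.703]
force: [-2.4, -1.7, 3.6]
width: 27.2
```

```bash
python3 -m crank '[{"x":0,"y":0,"z":0.1,"spin":0},{"x":0,"y":0,"z":0,"spin":0}]'
```

```text
clock: 12.3
eef_pos: [555.3, 51.0, 159.3]
tool_rot: [-3.14, 0.001, -2.703]
force: [-3.9, -1.8, 11.4]
width: 27.6
```

```bash
python3 -m crank '[{"x":0,"y":0,"z":0,"spin":0.05},{"x":0,"y":0,"z":0,"spin":0.05},{"x":0,"y":0,"z":0,"spin":0.05},{"x":0,"y":0,"z":0,"spin":0.05}]'
```

```text
clock: 12.7
eef_pos: [555.1, 51.4, 159.3]
tool_rot: [-3.141, 0.001, -2.905]
force: [-4.2, -0.9, 11.9]
width: 27.3
```

```bash
python3 -m crank '[{"x":0,"y":0,"z":0,"spin":0.05},{"x":0,"y":0,"z":0,"spin":0.05},{"x":0,"y":0,"z":0,"spin":0.05},{"x":0,"y":0,"z":0,"spin":0.05}]'
```

```text
clock: 13.1
eef_pos: [554.9, 51.7, 159.3]
tool_rot: [3.142, 0.001, -3.105]
force: [-5.2, -1.2, 12.1]
width: 27.4
```

```bash
python3 -m crank '[{"x":0,"y":0,"z":0,"spin":0.05},{"x":0,"y":0,"z":0,"spin":0.05},{"x":0,"y":0,"z":0,"spin":0.05},{"x":0,"y":0,"z":0,"spin":0.05}]'
```

```text
clock: 13.5
eef_pos: [554.8, 51.9, 159.2]
tool_rot: [3.141, 0.001, 2.979]
force: [-4.7, -0.3, 10.2]
width: 27.1
```

```bash
python3 -m crank '[{"x":0,"y":0,"z":0,"spin":0.05},{"x":0,"y":0,"z":0,"spin":0.05},{"x":0,"y":0,"z":0,"spin":0.05},{"x":0,"y":0,"z":0,"spin":0.05}]'
```

```text
clock: 13.9
eef_pos: [554.8, 52.0, 159.0]
tool_rot: [3.141, 0.001, 2.779]
force: [-5.0, 0.8, 9.8]
width: 27.4
```

```bash
python3 -m crank '[{"x":0,"y":0,"z":0,"spin":0.05},{"x":0,"y":0,"z":0,"spin":0.05},{"x":0,"y":0,"z":0,"spin":0.05}]'
```

```text
clock: 14.2
eef_pos: [554.7, 52.0, 158.9]
tool_rot: [3.14, 0.0, 2.629]
force: [-4.2, -0.8, 9.4]
width: 27.8
```

```bash
python3 -m crank '[{"x":0,"y":0,"z":0,"spin":0.05},{"x":0,"y":0,"z":0,"spin":0.05},{"x":0,"y":0,"z":0,"spin":0.05}]'
```

```text
clock: 14.5
eef_pos: [554.7, 51.9, 158.6]
tool_rot: [3.141, 0.0, 2.479]
force: [-3.6, 0.2, 6.9]
width: 27.4
```

```bash
python3 -m crank '[{"x":0,"y":0,"z":0.03,"spin":0.05},{"x":0,"y":0,"z":0.03,"spin":0.05},{"x":0,"y":0,"z":0,"spin":0.05}]'
```

```text
clock: 14.8
eef_pos: [554.8, 50.9, 156.4]
tool_rot: [3.141, -0.0, 2.328]
force: [0.0, 0.2, -6.6]
width: 27.4
```

```bash
python3 -m crank '[{"x":0,"y":0,"z":0,"spin":0.05},{"x":0,"y":0,"z":0,"spin":0.05},{"x":0,"y":0,"z":0,"spin":0.05}]'
```

```text
clock: 15.1
eef_pos: [554.4, 50.8, 156.2]
tool_rot: [-3.141, -0.001, 2.179]
force: [-1.0, -0.4, -5.9]
width: 27.2
```

```bash
python3 - <<'E'
from cell import ctrl
s=ctrl.read_state(); print(s['eef_pos'],s['tool_rot'],s['force'],s['torque'])
E
python3 -m crank '[{"x":0,"y":0,"z":0,"spin":-0.05}]'
python3 - <<'E'
from cell import ctrl
s=ctrl.read_state(); print(s['eef_pos'],s['tool_rot'],s['force'],s['torque'])
E
```

```text
[554.43218223  50.83468843 156.22049538] [-3.14093042e+00 -5.71517692e-04  2.17886000e+00] [-0.96607016 -0.39301249 -5.85565573] [-0.08638372  0.21801708  0.25333577]
clock: 15.2
eef_pos: [554.4, 50.8, 156.2]
tool_rot: [-3.141, -0.0, 2.231]
force: [0.3, -0.3, -7.1]
width: 27.4
[554.39522195  50.83509854 156.23607018] [-3.14078077e+00 -3.01521735e-04  2.23061718e+00] [ 0.3209126  -0.27673572 -7.07199664] [-0.04784247  0.09615816  0.03805898]
```

```bash
python3 -m crank '[{"x":0,"y":0,"z":0.2,"spin":-0.03},{"x":0,"y":0,"z":0.3,"spin":0},{"x":0,"y":0,"z":0.2,"spin":0},{"x":0,"y":0,"z":0,"spin":0}]'
python3 - <<'E'
from cell import ctrl
s=ctrl.read_state(); print(s['eef_pos'],s['tool_rot'],s['force'],s['torque'])
E
```

```text
clock: 15.6
eef_pos: [554.5, 50.8, 149.2]
tool_rot: [-3.141, -0.001, 2.259]
force: [-1.2, 0.0, -7.1]
width: 27.5
[554.50239292  50.77678302 149.15026578] [-3.14096364e+00 -8.02432559e-04  2.25947416e+00] [-1.21340964e+00  4.36328363e-03 -7.09480790e+00] [ 0.00494122  0.20295862 -0.00582576]
```

```bash
python3 -m crank '[{"x":0.03,"y":0,"z":0.3,"spin":0},{"x":0,"y":0,"z":0.3,"spin":0},{"x":0,"y":0,"z":0.2,"spin":0},{"x":0,"y":0,"z":0.2,"spin":0},{"x":0,"y":0,"z":0,"spin":0}]'
python3 - <<'E'
from cell import ctrl
s=ctrl.read_state(); print(s['eef_pos'],s['tool_rot'],s['force'],s['torque'])
E
```

```text
clock: 16.1
eef_pos: [554.4, 50.9, 140.7]
tool_rot: [-3.141, 0.001, 2.26]
force: [-5.3, -0.9, 6.0]
width: 27.4
[554.41790224  50.92482611 140.68567106] [-3.14097537e+00  7.41513444e-04  2.25972940e+00] [-5.34334427 -0.88084902  5.96604086] [-0.31595618  1.25290438 -0.01778132]
```

```bash
python3 -m crank '[{"x":0.03,"y":-0.05,"z":0.15,"spin":0},{"x":0,"y":0,"z":0.1,"spin":0},{"x":0,"y":0,"z":0,"spin":0}]'
python3 - <<'E'
from cell import ctrl
s=ctrl.read_state(); print(s['eef_pos'],s['tool_rot'],s['force'],s['torque'])
E
```

```text
clock: 16.4
eef_pos: [554.4, 50.9, 140.4]
tool_rot: [3.141, 0.003, 2.26]
force: [-8.5, -1.6, 22.2]
width: 27.4
[554.41283012  50.88829912 140.37578518] [3.14133888e+00 2.78657313e-03 2.25950461e+00] [-8.54442992 -1.55139023 22.23471361] [-0.63391913  2.23004735  0.02757219]
```

```bash
python3 -m crank '[{"x":0,"y":0,"z":0.15,"spin":0},{"x":0,"y":0,"z":0,"spin":0}]'
python3 - <<'E'
from h import *
c=cam('wrist'); im=vision.get_image('wrist'); cv2.imwrite('pics/w9.png',im)
s=ctrl.read_state(); print(s['eef_pos'],s['tool_rot'],s['force'],s['torque'])
crop(im,(270,150,390,290),4.5,'w9c.png')
im=vision.get_image('scene');crop(im,(290,160,370,260),6,'s9c.png')
E
```

```text
clock: 16.6
eef_pos: [554.4, 50.9, 140.3]
tool_rot: [3.141, 0.004, 2.259]
force: [-12.4, -4.3, 34.8]
width: 27.1
[554.45039242  50.92686583 140.29968104] [3.14134174 0.00391802 2.25944236] [-11.57826867  -4.00807056  34.37056458] [-0.78313864  3.0021     -0.02712546]
```

View pics/w9c.png

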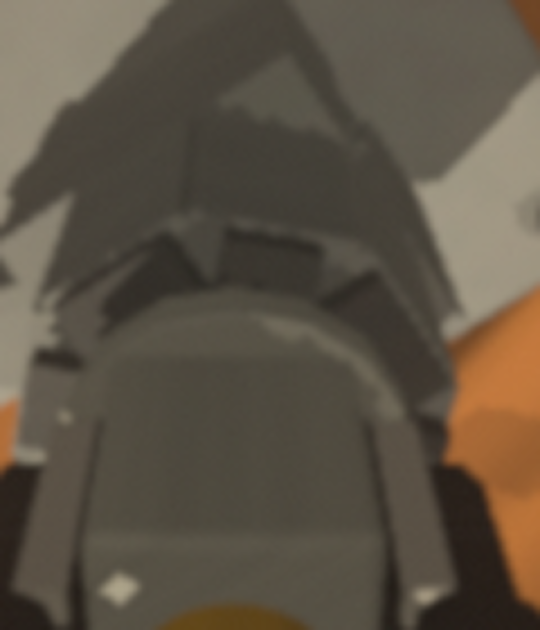

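View pics/s9c.png

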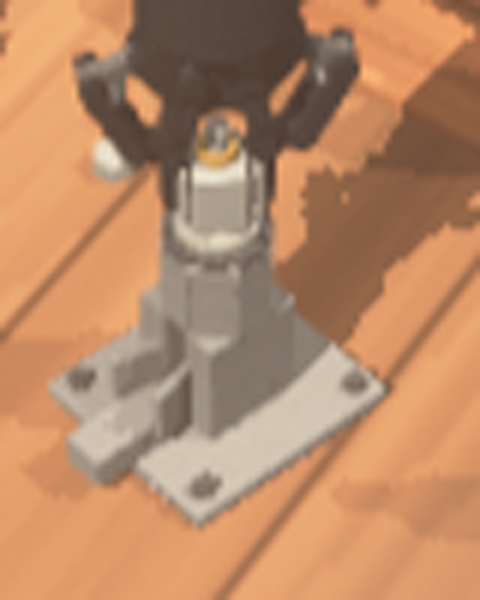

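```bash
python3 -m crank '[{"x":0,"y":0,"z":-0.2,"spin":0},{"x":0,"y":0,"z":-0.2,"spin":0}]'
python3 -m crank '[{"x":0,"y":0,"z":0,"spin":0},{"x":0,"y":0,"z":0,"spin":0},{"x":0,"y":0,"z":0,"spin":0},{"x":0,"y":0,"z":0,"spin":0},{"x":0,"y":0,"z":0,"spin":0}]' 100
python3 -m crank '[{"x":0,"y":0,"z":-3,"spin":0},{"x":0,"y":0,"z":-4,"spin":0},{"x":0,"y":0,"z":-4,"spin":0},{"x":0,"y":0,"z":0,"spin":0},{"x":0,"y":0,"z":0,"spin":0}]'
python3 - <<'E'
from h import *
import pickle
c=cam('wrist'); im=vision.get_image('wrist'); cv2.imwrite('pics/w10.png',im); pickle.dump(c,open('c10.pkl','wb'))
s=ctrl.read_state(); print(s['eef_pos'],s['tool_rot'],s['force'],s['qpos'])
im=vision.get_image('scene');crop(im,(290,160,370,260),6,'s10c.png')
E
```

```text
clock: 16.9
eef_pos: [554.4, 50.9, 140.5]
tool_rot: [3.141, 0.001, 2.26]
force: [-1.8, 0.4, -10.0]
width: 27.6
clock: 17.4
eef_pos: [554.4, 51.0, 139.7]
tool_rot: [3.141, 0.0, 2.26]
force: [-0.4, 0.7, 0.6]
width: 85.6
clock: 17.9
eef_pos: [554.6, 50.8, 250.5]
tool_rot: [3.14, 0.001, 2.259]
force: [-0.1, -0.5, -0.5]
width: 85.3
[553.84357147  50.46233542 249.37417378] [-3.14100692e+00  2.33614375e-04  2.25956545e+00] [ 0.38908472 -0.60018236 -0.86874517] [ 0.32987675  0.5584894  -0.73096397  1.74738098  0.43322369  1.00402948
  0.12492699]
```

View pics/w10.png

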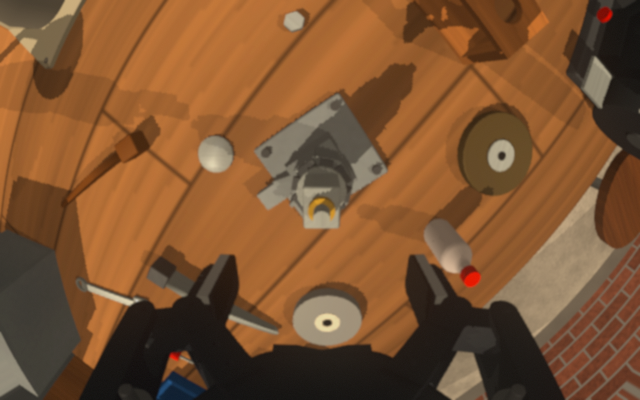

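View pics/s10c.png

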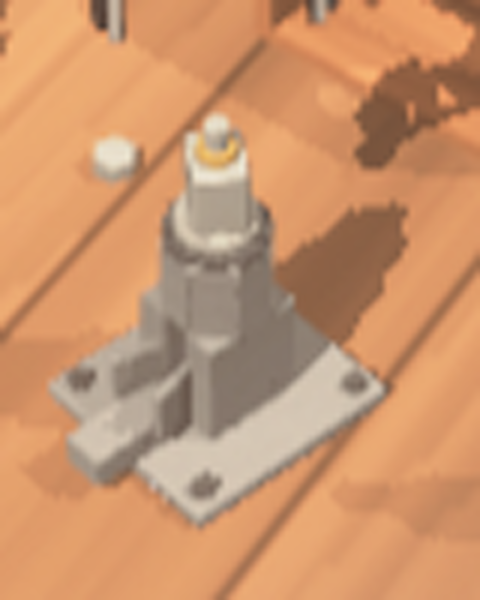

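```bash
python3 -m crank '[{"x":-3.3,"y":-3.55,"z":0,"spin":0},{"x":-3.3,"y":-3.55,"z":0,"spin":0},{"x":-3.3,"y":-3.55,"z":0,"spin":0},{"x":-3.3,"y":-3.55,"z":0,"spin":0},{"x":-3.3,"y":-3.55,"z":0,"spin":0}]'
python3 -m crank '[{"x":-2.3,"y":-2.55,"z":0,"spin":0},{"x":0,"y":0,"z":0,"spin":-0.149},{"x":0,"y":0,"z":0,"spin":-0.149},{"x":0,"y":0,"z":0,"spin":-0.149},{"x":0,"y":0,"z":0,"spin":-0.149}]'
python3 -m crank '[{"x":0,"y":0,"z":0,"spin":-0.149},{"x":0,"y":0,"z":0,"spin":-0.149},{"x":0,"y":0,"z":0,"spin":-0.09},{"x":0,"y":0,"z":0,"spin":0},{"x":0,"y":0,"z":0,"spin":0}]'
python3 - <<'E'
from h import *
import pickle
c=cam('wrist'); im=vision.get_image('wrist'); cv2.imwrite('pics/w11.png',im); pickle.dump(c,open('c11.pkl','wb'))
s=ctrl.read_state(); print(s['eef_pos'],s['tool_rot'],s['qpos'])
for t in ['drift','drift_nose']:
    for r in vision.place_of(t,'wrist')[:3]: print(t,np.round(r['point'],1),round(r['score'],2),onz(c,r['point'],0))
E
```

```text
clock: 18.5
eef_pos: [520.7, -191.2, 248.2]
tool_rot: [-3.14, -0.002, 2.26]
force: [1.2, 0.6, 0.2]
width: 85.6
clock: 19.0
eef_pos: [516.1, -223.3, 248.1]
tool_rot: [3.141, -0.003, 2.862]
force: [0.5, -0.0, 0.6]
width: 85.1
clock: 19.5
eef_pos: [516.4, -223.3, 248.6]
tool_rot: [3.14, -0.002, -3.042]
force: [0.0, 0.7, -0.2]
width: 85.7
[ 516.57542823 -223.25647008  248.91248364] [ 3.14081103e+00 -1.17928244e-03 -3.04123371e+00] [ 0.96274902  0.65685539 -0.99703023  1.72575201  0.61056399  1.10543719
  1.44256063]
drift [309.3 153.8] 0.72 [ 511.6739472  -240.39351761    0.        ]
drift [595.9  65.5] 0.58 [292.50813278 214.05878039   0.        ]
drift [408.5  13.7] 0.57 [ 313.47749558 -133.74155581    0.        ]
```

View pics/w11.png

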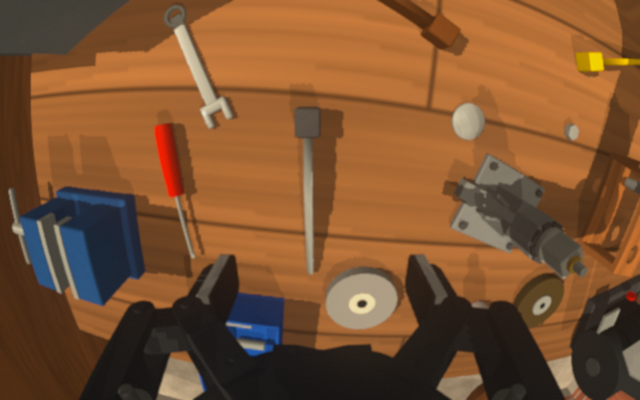

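```bash
python3 - <<'E'
from h import *
im=cv2.imread('pics/w11.png'); crop(im,(270,90,360,180),6.5,'w11a.png'); crop(im,(270,200,360,290),6.5,'w11b.png')
cv2.imwrite('pics/w11ab.png',np.hstack([cv2.imread('pics/w11a.png')[:, :390],cv2.imread('pics/w11b.png')[:, :390]]))
E
```

```text
(no output)
```

View pics/w11ab.png

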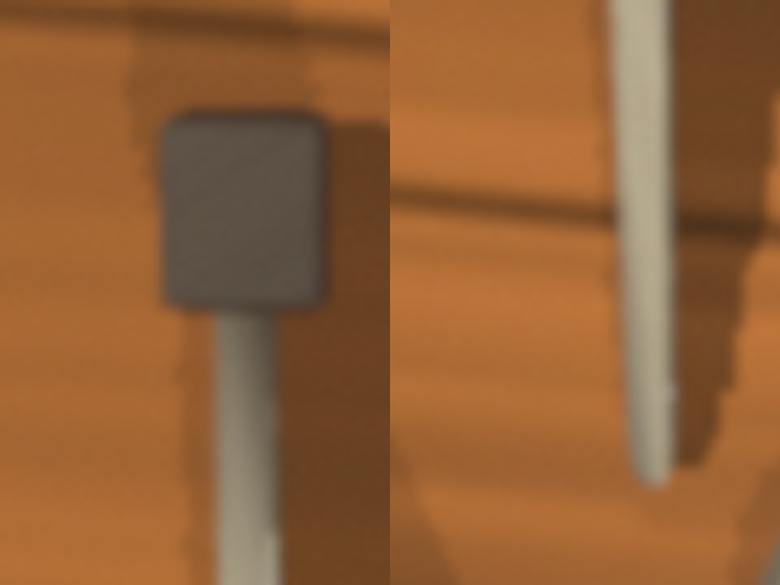

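```bash
python3 - <<'E'
from h import *
import pickle
c=pickle.load(open('c11.pkl','rb'))
A=lambda u,v,z: onz(c,(u/6.5+270,v/6.5+90),z)
B=lambda u,v,z: onz(c,(u/6.5+270,v/6.5+200),z)
hb=(A(162,112,36)+A(328,112,36))/2; hf=(A(165,308,36)+A(325,308,36))/2; bl=A(249,560,36); bf=A(248,310,36); n=B(265,487,8)
n2=B(262,455,12)
print('head back',hb,'front',hf,'blade',bf,bl,'nose',n,n2)
d=n-(hb+hf)/2; a=np.arctan2(d[1],d[0]); print('yaw',a,np.hypot(*d[:2]),'exp',175+42.5); 
e=np.array([np.cos(a),np.sin(a),0]); print('origin', hf+25*e, hb+60*e, n-175*e)
print(np.linalg.norm(hb-hf), 'w',np.linalg.norm(A(162,200,36)-A(328,200,36)))
E
```

```text
head back [ 450.54019998 -246.53657936   36.        ] front [ 485.36283149 -243.3217841    36.        ] blade [ 485.70536479 -242.7315969    36.        ] [ 531.61809767 -238.44756079   36.        ] nose [ 687.88465198 -222.90531228    8.        ] [ 676.75092886 -224.38207432   12.        ]
yaw 0.09980620737873953 221.03310892801414 exp 217.5
origin [ 510.23841883 -240.83076934   36.        ] [ 510.2416096  -240.55814394   36.        ] [ 513.7555406  -240.34241558    8.        ]
34.97071022898807 w 29.203203374018866
```

```bash
python3 -m crank '[{"x":0.72,"y":-1.66,"z":2.8,"spin":0},{"x":0,"y":0,"z":4,"spin":0},{"x":0,"y":0,"z":4,"spin":0},{"x":0,"y":0,"z":4,"spin":0},{"x":0,"y":0,"z":0,"spin":0}]'
python3 -m crank '[{"x":0,"y":0,"z":0,"spin":0},{"x":0,"y":0,"z":0,"spin":0}]'
python3 - <<'E'
from h import *
c=cam('wrist'); im=vision.get_image('wrist')
s=ctrl.read_state(); print(s['eef_pos'],s['tool_rot'],s['force'])
e=np.array([np.cos(.097),np.sin(.097),0]);n=np.array([-e[1],e[0],0]);o=np.array([511,-240.5,0])
for x,y,z in [(-25,15,36),(-25,-15,36),(-60,15,36),(-60,-15,36),(45,5,36),(45,-5,36),(175,0,10)]:
    p=proj(c,[o+x*e+y*n+[0,0,z]])[0]; cv2.circle(im,(int(p[0]),int(p[1])),2,(0,255,0),-1)
cv2.imwrite('pics/w12.png',im)
E
```

```text
clock: 20.15
eef_pos: [507.7, -240.1, 97.3]
tool_rot: [3.138, -0.009, -3.04]
force: [-1.0, -0.3, 0.5]
width: 85.0
clock: 20.35
eef_pos: [513.3, -240.6, 103.9]
tool_rot: [-3.14, 0.003, -3.039]
force: [1.0, -0.4, 0.3]
width: 85.5
[ 513.22060225 -240.75427811  104.04338167] [-3.13991445  0.00365694 -3.0395857 ] [ 0.48154488 -0.70802179  0.39191238]
```

View pics/w12.png

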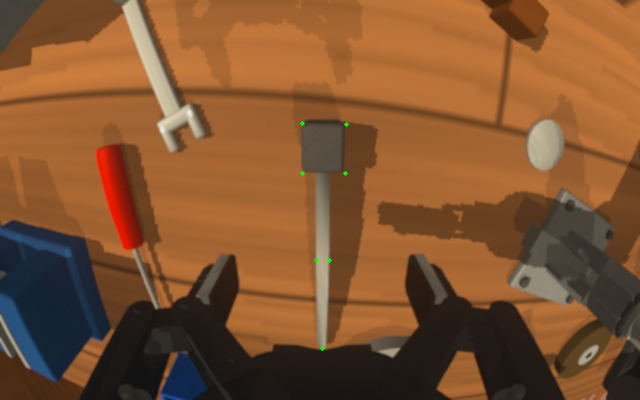

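```bash
python3 -m crank '[{"x":0,"y":0,"z":3,"spin":0},{"x":0,"y":0,"z":3,"spin":0},{"x":0,"y":0,"z":2,"spin":0},{"x":0,"y":0,"z":1.1,"spin":0},{"x":0,"y":0,"z":0,"spin":0}]'
python3 -m crank '[{"x":0,"y":0,"z":0,"spin":0},{"x":0,"y":0,"z":0,"spin":0},{"x":0,"y":0,"z":0,"spin":0}]'
```

```text
clock: 20.9
eef_pos: [511.6, -240.7, 10.8]
tool_rot: [-3.141, -0.0, -3.04]
force: [-0.3, 0.1, 0.5]
width: 85.4
clock: 21.2
eef_pos: [512.3, -240.9, 11.9]
tool_rot: [-3.141, 0.002, -3.04]
force: [0.1, -0.0, -0.0]
width: 85.8
```

```bash
python3 -m crank '[{"x":0,"y":0,"z":0.3,"spin":0},{"x":0,"y":0,"z":0,"spin":0}]'
python3 -m crank '[{"x":0,"y":0,"z":0,"spin":0},{"x":0,"y":0,"z":0,"spin":0},{"x":0,"y":0,"z":0,"spin":0},{"x":0,"y":0,"z":0,"spin":0},{"x":0,"y":0,"z":0,"spin":0}]' 0
python3 -m crank '[{"x":0,"y":0,"z":0,"spin":0},{"x":0,"y":0,"z":0,"spin":0},{"x":0,"y":0,"z":0,"spin":0}]'
```

```text
clock: 21.4
eef_pos: [511.3, -240.7, 7.7]
tool_rot: [-3.141, -0.0, -3.04]
force: [-0.1, -0.5, 0.6]
width: 85.5
clock: 21.9
eef_pos: [511.5, -240.6, 7.7]
tool_rot: [3.142, 0.0, -3.039]
force: [0.2, 0.0, -1.0]
width: 12.3
clock: 22.2
eef_pos: [511.6, -240.5, 7.9]
tool_rot: [3.142, 0.0, -3.039]
force: [-0.8, 0.6, 2.8]
width: 8.8
```

```bash
python3 -m crank '[{"x":0,"y":0,"z":-1.5,"spin":0},{"x":0,"y":0,"z":-3.5,"spin":0},{"x":0,"y":0,"z":-4,"spin":0},{"x":0,"y":0,"z":-2,"spin":-0.08},{"x":0,"y":0,"z":0,"spin":-0.14}]'
python3 -m crank '[{"x":0,"y":0,"z":0,"spin":-0.14},{"x":0,"y":0,"z":0,"spin":-0.14},{"x":0,"y":0,"z":0,"spin":-0.14},{"x":0,"y":0,"z":0,"spin":-0.14},{"x":0,"y":0,"z":0,"spin":-0.14}]'
python3 -m crank '[{"x":0,"y":0,"z":0,"spin":-0.14},{"x":0,"y":0,"z":0,"spin":-0.12},{"x":0,"y":0,"z":0,"spin":0},{"x":0,"y":0,"z":0,"spin":0}]'
python3 - <<'E'
from h import *
import pickle
c=cam('wrist'); im=vision.get_image('wrist'); cv2.imwrite('pics/w13.png',im); pickle.dump(c,open('c13.pkl','wb'))
s=ctrl.read_state(); print(s['eef_pos'],s['tool_rot'],s['force'],s['torque'],s['qpos'])
E
```

```text
clock: 22.7
eef_pos: [513.2, -241.0, 121.5]
tool_rot: [-3.138, 0.004, -2.815]
force: [0.4, -0.5, -6.5]
width: 8.8
clock: 23.2
eef_pos: [510.5, -241.0, 117.8]
tool_rot: [3.14, -0.001, -2.114]
force: [0.7, 1.2, -5.5]
width: 9.1
clock: 23.6
eef_pos: [511.0, -240.8, 117.7]
tool_rot: [3.141, -0.0, -1.862]
force: [0.2, 0.8, -4.4]
width: 9.1
[ 511.12102247 -240.82521011  117.7821502 ] [ 3.14114975e+00 -4.03285744e-04 -1.86200700e+00] [ 0.43605665  0.10532763 -4.77860671] [-0.11020831  0.0218768   0.0289656 ] [ 1.02648948  0.93240058 -1.12059704  1.84377387  0.98504703  1.05106945
  2.34437059]
```

View pics/w13.png

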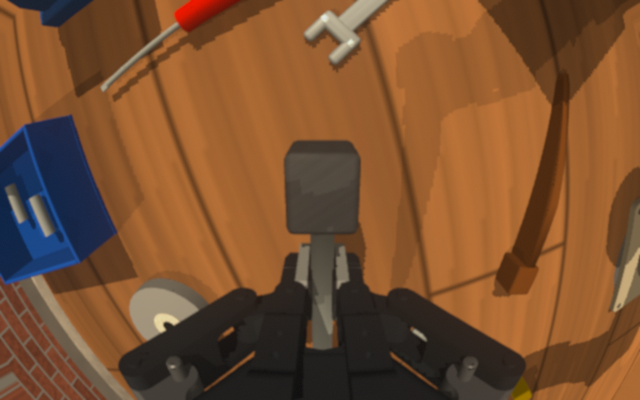

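```bash
python3 -m crank '[{"x":-0.8,"y":2.1,"z":1,"spin":0},{"x":-0.88,"y":2.1,"z":2,"spin":0},{"x":0,"y":0,"z":2,"spin":0},{"x":0,"y":0,"z":1.5,"spin":0},{"x":0,"y":0,"z":0,"spin":0}]'
python3 -m crank '[{"x":0,"y":0,"z":0,"spin":0},{"x":0,"y":0,"z":0,"spin":0}]'
python3 - <<'E'
from h import *
s=ctrl.read_state(); print(s['eef_pos'],s['tool_rot'],s['force'],s['torque'],s['qpos'])
C={n:cam(n) for n in ['top','scene']}
im={n:vision.get_image(n) for n in C}
crop(im['scene'],(240,170,380,310),5,'s14.png');crop(im['top'],(300,160,440,260),5,'t14.png')
p=s['eef_pos']; b=p-[0,0,7.9]; e=np.array([.2867,.958,0])
for n,o in (('scene',(240,170)),('top',(300,160))):
    print(n,((proj(C[n],[b+175*e,b+175*e+[0,0,10],b-60*e])-o)*5).round())
E
```

```text
clock: 24.15
eef_pos: [474.6, -212.6, 51.4]
tool_rot: [3.138, -0.001, -1.861]
force: [-0.0, 0.1, -5.3]
width: 9.0
clock: 24.35
eef_pos: [476.9, -212.6, 53.7]
tool_rot: [-3.14, 0.0, -1.86]
force: [-0.9, 0.4, -4.9]
width: 8.6
[ 476.8637847  -212.5876233    53.70974395] [-3.13989679e+00  7.80110698e-05 -1.86012603e+00] [-0.87053116  0.40558865 -4.87059886] [-0.00822734 -0.02157516  0.00929944] [ 0.98774001  0.97625325 -1.04011592  1.99556966  1.13114026  0.91012204
  2.16279328]
scene [[308. 317.]
 [307. 306.]
 [-21. 535.]]
top [[318. 233.]
 [320. 230.]
 [738. 351.]]
```

View pics/s14.png

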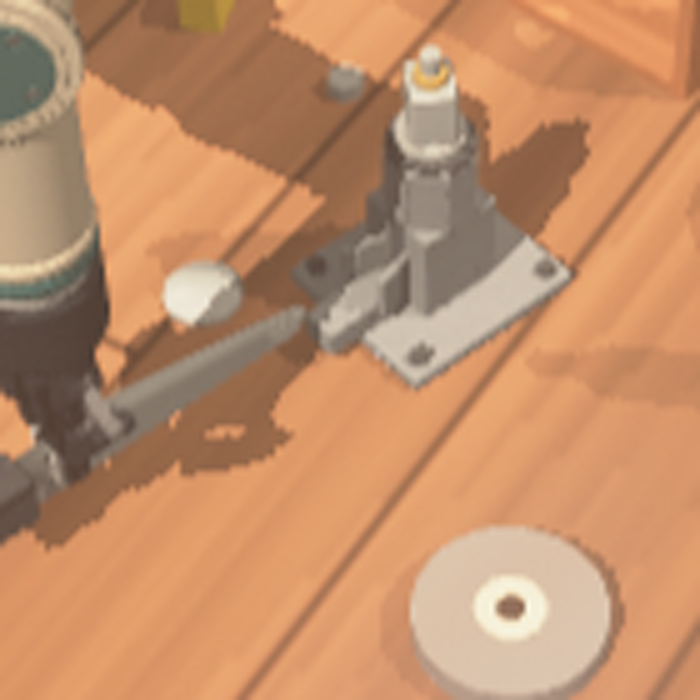

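View pics/t14.png

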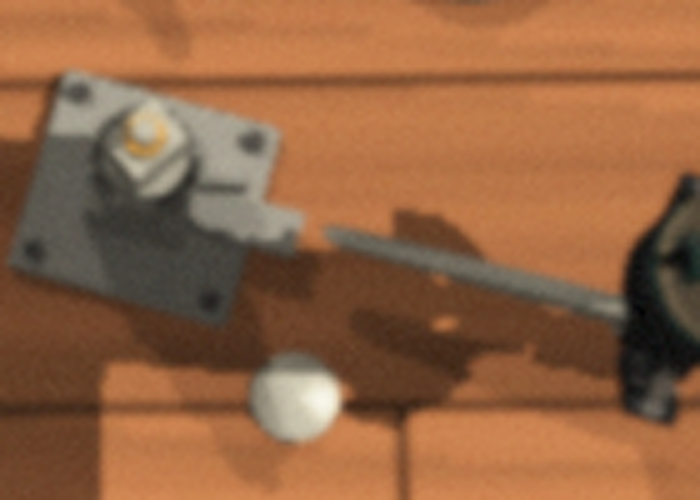

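```bash
python3 - <<'E'
from h import *
e=np.array([.2845,.9587,0]); n=np.array([-e[1],e[0],0]); o=np.array([554.5,50.9,0])
C={n_:cam(n_) for n_ in ['top','scene']}
for nm,of in (('scene',(240,170)),('top',(300,160))):
    print(nm,((proj(C[nm],[o-90*e+12*n+[0,0,30],o-90*e-12*n+[0,0,30],o-65*e+60*n+[0,0,12],o-65*e-60*n+[0,0,12],o+65*e-60*n+[0,0,12],o+[0,0,198]])-of)*5).round().tolist())
E
```

```text
scene [[307.0, 313.0], [333.0, 336.0], [290.0, 267.0], [418.0, 380.0], [576.0, 270.0], [432.0, 52.0]]
top [[293.0, 255.0], [304.0, 214.0], [226.0, 328.0], [281.0, 128.0], [64.0, 68.0], [144.0, 131.0]]
```

```bash
python3 -m crank '[{"x":0,"y":0,"z":0.7,"spin":0},{"x":0,"y":0,"z":0.4,"spin":0},{"x":0,"y":0,"z":0,"spin":0},{"x":0,"y":0,"z":0,"spin":0},{"x":0,"y":0,"z":0,"spin":0}]'
python3 -m crank '[{"x":0,"y":0,"z":0,"spin":0},{"x":0,"y":0,"z":0,"spin":0}]'
python3 - <<'E'
from h import *
p=ctrl.read_state(); q=p['eef_pos']; print(q,p['tool_rot'])
e=np.array([.2845,.9587,0]); n=np.array([-e[1],e[0],0]); d=q-[554.5,50.9,0]; print('s',d@e,'lat',d@n)
E
```

```text
clock: 24.95
eef_pos: [476.1, -212.4, 41.8]
tool_rot: [-3.141, 0.0, -1.859]
force: [-0.8, -0.8, -5.1]
width: 8.9
clock: 25.15
eef_pos: [476.1, -212.5, 41.8]
tool_rot: [-3.141, 0.0, -1.859]
force: [-0.8, -0.2, -5.4]
width: 9.0
[ 476.10456117 -212.53651553   41.80891847] [-3.14138075e+00  3.47297331e-05 -1.85948705e+00]
s -274.8600897872806 lat 0.21001853760598457
```

```bash
python3 -m crank '[{"x":-1.5,"y":0,"z":0,"spin":0},{"x":-1.5,"y":0,"z":0,"spin":0},{"x":-1,"y":0,"z":0,"spin":0},{"x":0,"y":0,"z":0.1,"spin":0},{"x":0,"y":0,"z":0.1,"spin":0}]'
python3 -m crank '[{"x":0,"y":0,"z":0.1,"spin":0},{"x":0,"y":0,"z":0,"spin":0}]'
```

```text
clock: 25.65
eef_pos: [487.2, -174.7, 39.6]
tool_rot: [3.141, -0.001, -1.859]
force: [-0.2, -0.8, -5.7]
width: 8.9
clock: 25.85
eef_pos: [486.9, -175.1, 38.4]
tool_rot: [3.141, -0.001, -1.861]
force: [-0.5, -0.1, -5.8]
width: 9.2
```

```bash
python3 -m crank '[{"x":-1,"y":0,"z":0,"spin":0},{"x":-1,"y":0,"z":0,"spin":0},{"x":-1,"y":0,"z":0,"spin":0},{"x":-0.5,"y":0,"z":0,"spin":0},{"x":0,"y":0,"z":0,"spin":0}]'
python3 - <<'E'
from h import *
p=ctrl.read_state(); q=p['eef_pos']; print(q,p['tool_rot'],p['force'],p['torque'])
e=np.array([.2845,.9587,0]); n=np.array([-e[1],e[0],0]); d=q-[554.5,50.9,0]; print('s',d@e,'lat',d@n)
E
```

```text
clock: 26.35
eef_pos: [497.9, -139.0, 38.9]
tool_rot: [-3.141, 0.001, -1.857]
force: [0.7, -0.4, -5.3]
width: 9.1
[ 497.89519158 -139.01264669   38.93526728] [-3.14119314e+00  8.32034764e-04 -1.85693114e+00] [ 0.65215901 -0.38711026 -5.25670876] [-0.07205053 -0.00829276 -0.01233267]
s -198.17332238161572 lat 0.2368818481842232
```

```bash
python3 -m crank '[{"x":-1,"y":0,"z":0.05,"spin":0},{"x":-1,"y":0,"z":0.05,"spin":0},{"x":-1,"y":0,"z":0,"spin":0},{"x":-1,"y":0,"z":0,"spin":0},{"x":0,"y":0,"z":0,"spin":0}]'
python3 - <<'E'
from h import *
p=ctrl.read_state(); q=p['eef_pos']; print(q,p['tool_rot'],p['force'],p['torque'])
e=np.array([.2845,.9587,0]); n=np.array([-e[1],e[0],0]); d=q-[554.5,50.9,0]; print('s',d@e,'lat',d@n)
E
```

```text
clock: 26.85
eef_pos: [509.5, -99.7, 38.0]
tool_rot: [-3.141, 0.002, -1.856]
force: [-0.7, -0.1, -4.4]
width: 8.9
[509.53704948 -99.69062602  38.03870116] [-3.14097768e+00  2.19687547e-03 -1.85640088e+00] [-0.65289671 -0.109472   -4.43859981] [-0.00216002 -0.0173906   0.0561173 ]
s -157.16319258955792 lat 0.2629475617325216
```

```bash
python3 -m crank '[{"x":-0.8,"y":0,"z":0.05,"spin":0},{"x":-0.8,"y":0,"z":0.05,"spin":0},{"x":-0.6,"y":0,"z":0,"spin":0},{"x":0,"y":0,"z":0,"spin":0}]'
python3 - <<'E'
from h import *
p=ctrl.read_state(); q=p['eef_pos']; print(q,p['tool_rot'],p['force'],p['torque'])
e=np.array([.2845,.9587,0]); n=np.array([-e[1],e[0],0]); d=q-[554.5,50.9,0]; print('s',d@e,'lat',d@n,'Fs',p['force']@e)
E
```

```text
clock: 27.25
eef_pos: [516.3, -79.5, 37.4]
tool_rot: [-3.14, 0.002, -1.858]
force: [0.3, -0.5, 2.3]
width: 9.3
[516.31019624 -79.54148225  37.4245344 ] [-3.13959830e+00  2.40650949e-03 -1.85825294e+00] [ 0.30870277 -0.46037713  2.34299491] [ 0.47717538 -0.30142465 -0.03950726]
s -135.91924820785755 lat -0.4980368328350064 Fs -0.3535376170711104
```

```bash
python3 -m crank '[{"x":-0.3,"y":0,"z":0,"spin":0},{"x":-0.3,"y":0,"z":0,"spin":0},{"x":-0.3,"y":0,"z":0,"spin":0},{"x":-0.2,"y":0,"z":0,"spin":0},{"x":0,"y":0,"z":0,"spin":0}]'
cat > st.py <<'E'
from h import *
p=ctrl.read_state(); q=p['eef_pos']; print(q.round(1),p['tool_rot'].round(3),p['force'].round(1),p['torque'].round(2))
e=np.array([.2845,.9587,0]); n=np.array([-e[1],e[0],0]); d=q-[554.5,50.9,0]; print('nose s',(d@e+175).round(1),'lat',(d@n).round(2),'Fs',(p['force']@e).round(1))
E
python3 st.py
```

```text
clock: 27.75
eef_pos: [518.8, -71.4, 37.5]
tool_rot: [-3.14, -0.001, -1.86]
force: [-0.8, -3.8, 9.4]
width: 9.0
[518.8 -71.4  37.5] [-3.14e+00 -1.00e-03 -1.86e+00] [-0.8 -3.8  9.4] [-0.34 -0.05  0.  ]
nose s 47.5 lat -0.56 Fs -3.9
```

```bash
python3 -m crank '[{"x":-0.3,"y":0,"z":-0.03,"spin":0},{"x":-0.3,"y":0,"z":-0.03,"spin":0},{"x":-0.3,"y":0,"z":0,"spin":0},{"x":0,"y":0,"z":0,"spin":0}]'; python3 st.py
```

```text
clock: 28.15
eef_pos: [520.4, -65.0, 37.8]
tool_rot: [-3.141, -0.006, -1.861]
force: [-3.0, -7.1, 9.3]
width: 9.2
[520.4 -65.   37.8] [-3.141 -0.006 -1.861] [-3.  -7.1  9.3] [-1.11  0.33 -0.02]
nose s 54.2 lat -0.28 Fs -7.6
```

```bash
python3 -m crank '[{"x":-0.2,"y":0,"z":0,"spin":0},{"x":-0.2,"y":0,"z":0,"spin":0},{"x":0,"y":0,"z":0,"spin":0}]'; python3 st.py
```

```text
clock: 28.45
eef_pos: [520.7, -64.1, 37.8]
tool_rot: [-3.141, -0.011, -1.863]
force: [-5.2, -14.0, 13.8]
width: 8.8
[520.7 -64.1  37.8] [-3.141 -0.011 -1.863] [ -5.2 -14.   13.8] [-2.02  0.72  0.07]
nose s 55.1 lat -0.31 Fs -14.9
```

```bash
python3 -m crank '[{"x":-0.2,"y":0,"z":0,"spin":0},{"x":-0.2,"y":0,"z":0,"spin":0},{"x":0,"y":0,"z":0,"spin":0}]'; python3 st.py
```

```text
clock: 28.75
eef_pos: [521.1, -63.2, 37.8]
tool_rot: [-3.141, -0.017, -1.865]
force: [-7.1, -18.6, 18.3]
width: 9.4
[521.1 -63.2  37.8] [-3.141 -0.017 -1.865] [ -7.1 -18.6  18.3] [-3.12  1.13  0.07]
nose s 56.1 lat -0.42 Fs -19.8
```

```bash
python3 -m crank '[{"x":-0.15,"y":0,"z":-0.05,"spin":0},{"x":-0.15,"y":0,"z":-0.05,"spin":0},{"x":0,"y":0,"z":0,"spin":0}]'; python3 st.py
```

```text
clock: 29.05
eef_pos: [521.1, -62.0, 37.8]
tool_rot: [3.141, -0.02, -1.866]
force: [-5.6, -21.2, 13.1]
width: 9.0
[521.1 -62.   37.8] [ 3.141 -0.02  -1.866] [ -5.6 -21.2  13.1] [-3.46  0.93  0.05]
nose s 57.3 lat -0.12 Fs -21.9
```

```bash
python3 -m crank '[{"x":-0.15,"y":0,"z":-0.05,"spin":0},{"x":-0.15,"y":0,"z":0,"spin":0},{"x":0,"y":0,"z":0,"spin":0}]'; python3 st.py
```

```text
clock: 29.35
eef_pos: [521.2, -61.0, 37.8]
tool_rot: [3.14, -0.023, -1.867]
force: [-5.8, -23.2, 11.1]
width: 8.7
[521.2 -61.   37.8] [ 3.14  -0.023 -1.867] [ -5.8 -23.2  11.1] [-4.18  1.19 -0.02]
nose s 58.3 lat 0.13 Fs -23.9
```

```bash
python3 -m crank '[{"x":-0.2,"y":0,"z":0,"spin":0},{"x":-0.2,"y":0,"z":0,"spin":0},{"x":0,"y":0,"z":0,"spin":0}]'; python3 st.py; python3 - <<'E'
from h import *
im=vision.get_image('wrist'); cv2.imwrite('pics/w15.png',im)
im=vision.get_image('scene'); crop(im,(240,160,380,300),5,'s15.png')
E
```

```text
clock: 29.65
eef_pos: [521.7, -58.6, 37.8]
tool_rot: [3.139, -0.026, -1.868]
force: [-7.6, -25.8, 13.7]
width: 8.8
[521.7 -58.6  37.8] [ 3.139 -0.026 -1.868] [ -7.6 -25.8  13.7] [-4.65  1.4   0.05]
nose s 60.7 lat 0.25 Fs -26.9
```

View pics/w15.png

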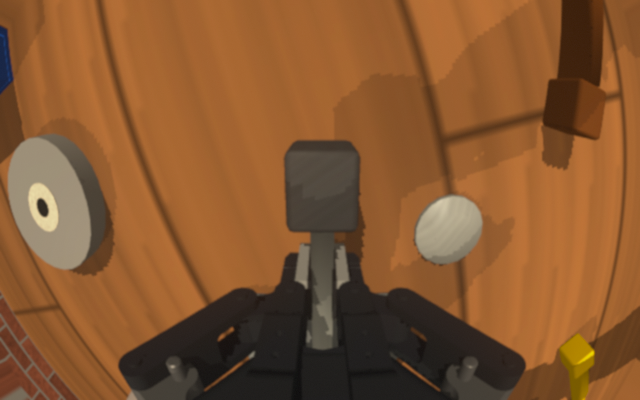

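View pics/s15.png

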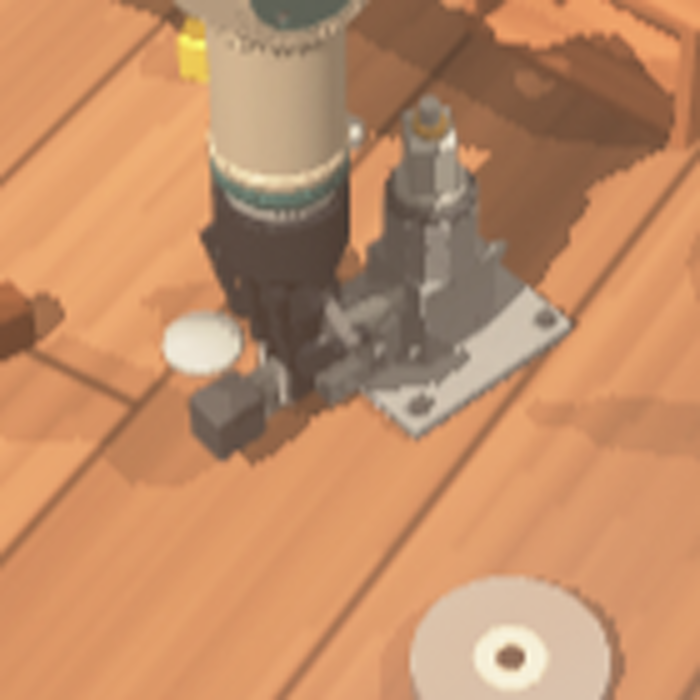

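```bash
python3 -m crank '[{"x":-0.15,"y":0,"z":-0.05,"spin":0},{"x":-0.15,"y":0,"z":-0.05,"spin":0},{"x":-0.1,"y":0,"z":0,"spin":0},{"x":0,"y":0,"z":0,"spin":0}]'; python3 st.py
```

```text
clock: 30.15
eef_pos: [522.5, -54.2, 37.8]
tool_rot: [3.138, -0.025, -1.868]
force: [-6.2, -23.7, 5.5]
width: 9.2
[522.5 -54.2  37.8] [ 3.138 -0.025 -1.868] [ -6.2 -23.7   5.5] [-4.26  1.12 -0.03]
nose s 65.1 lat 0.74 Fs -24.5
```

```bash
python3 -m crank '[{"x":-0.15,"y":0,"z":-0.05,"spin":0},{"x":-0.15,"y":0,"z":0,"spin":0},{"x":-0.1,"y":0,"z":0,"spin":0},{"x":0,"y":0,"z":0,"spin":0}]'; python3 st.py
```

```text
clock: 30.55
eef_pos: [523.6, -49.8, 37.9]
tool_rot: [3.137, -0.024, -1.867]
force: [-5.3, -21.8, 0.7]
width: 9.1
[523.6 -49.8  37.9] [ 3.137 -0.024 -1.867] [ -5.3 -21.8   0.7] [-3.99  0.96 -0.05]
nose s 69.7 lat 1.03 Fs -22.4
```

```bash
python3 -m crank '[{"x":-0.15,"y":0,"z":0,"spin":0},{"x":-0.15,"y":0,"z":0,"spin":0},{"x":-0.15,"y":0,"z":0,"spin":0},{"x":-0.15,"y":0,"z":0,"spin":0},{"x":0,"y":0,"z":0,"spin":0}]'; python3 st.py
```

```text
clock: 31.05
eef_pos: [525.3, -43.5, 37.9]
tool_rot: [3.137, -0.023, -1.867]
force: [-5.6, -19.9, 1.0]
width: 9.2
[525.3 -43.5  37.9] [ 3.137 -0.023 -1.867] [ -5.6 -19.9   1. ] [-3.82  0.99 -0.07]
nose s 76.2 lat 1.17 Fs -20.6
```

```bash
python3 -m crank '[{"x":-0.15,"y":0,"z":0,"spin":0},{"x":-0.15,"y":0,"z":0,"spin":0},{"x":-0.15,"y":0,"z":0,"spin":0},{"x":-0.15,"y":0,"z":0,"spin":0},{"x":0,"y":0,"z":0,"spin":0}]'; python3 st.py
```

```text
clock: 31.55
eef_pos: [527.1, -37.1, 37.9]
tool_rot: [3.137, -0.022, -1.866]
force: [-5.2, -18.8, 0.2]
width: 9.0
[527.1 -37.1  37.9] [ 3.137 -0.022 -1.866] [ -5.2 -18.8   0.2] [-3.64  1.    0.01]
nose s 82.8 lat 1.25 Fs -19.5
```

```bash
python3 - <<'E'
from h import *
im=vision.get_image('scene'); crop(im,(240,170,380,310),5,'s16.png')
a=cv2.imread('pics/s14.png'); b=cv2.imread('pics/s16.png')
g=lambda z:cv2.cvtColor(z,cv2.COLOR_BGR2GRAY)
A,B=g(a),g(b)
for name,(x0,y0,x1,y1) in {'stud+ring':(400,40,465,140),'ring':(405,45,460,90),'base':(400,330,450,380),'baseR':(520,240,590,310)}.items():
    t=A[y0:y1,x0:x1]; r=cv2.matchTemplate(B[max(0,y0-70):y1+30,x0-30:x1+30],t,cv2.TM_CCOEFF_NORMED); _,v,_,l=cv2.minMaxLoc(r); print(name,v,l[0]-30,l[1]-min(70,y0))
C=cam('scene'); o=np.array([554.5,50.9,0]); print((proj(C,[o+[0,0,198],o+[0,0,205]])-[240,170])*5)
cv2.imwrite('pics/s16h.png',np.hstack([a[0:300,350:600],b[0:300,350:600]]))
E
```

```text
stud+ring 0.3328474760055542 30 15
ring 0.5317227244377136 -1 -4
base 0.99962317943573 0 0
baseR 0.9996518492698669 0 0
[[431.92275889  51.88596751]
 [431.8959893   42.95536469]]
```

View pics/s16h.png

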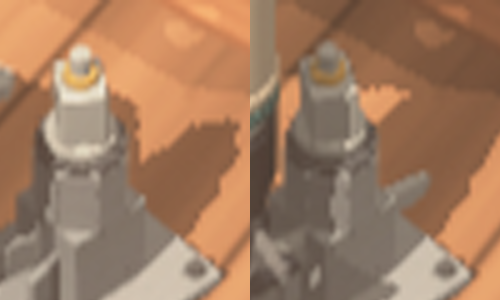

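```bash
python3 - <<'E'
from h import *
im=cv2.imread('pics/s16.png'); c=im[10:260,380:580]; cv2.imwrite('pics/s16z.png',cv2.resize(c,None,fx=2.4,fy=2.4,interpolation=cv2.INTER_CUBIC))
im=vision.get_image('top'); crop(im,(280,150,380,230),7,'t16.png')
C=cam('scene'); o=np.array([554.5,50.9,0]); e=np.array([.2845,.9587,0])
for s in (75,80,85): print(s,((proj(C,[o+s*e+[0,0,30],o+s*e+[0,0,40]])-[240,170])*5-[380,10])*2.4, (proj(cam('top'),[o+s*e+[0,0,40]])-[280,150])*7)
print('stud',((proj(C,[o+[0,0,198],o+[0,0,202],o+[0,0,205]])-[240,170])*5-[380,10])*2.4,(proj(cam('top'),[o+[0,0,198],o+[0,0,205]])-[280,150])*7)
E
```

```text
75 [[340.50911627 429.53611583]
 [341.40197566 403.32694765]] [[160.80221455 283.41224699]]
80 [[354.49103674 420.14695906]
 [355.44576805 393.93183416]] [[148.84227149 280.08567937]]
85 [[368.43432182 410.78374676]
 [369.45057917 384.56279863]] [[136.89020575 276.76130277]]
stud [[124.61462133 100.52632202]
 [124.57796371  88.29697188]
 [124.55037432  79.09287526]] [[341.16848862 253.44178583]
 [341.16934591 249.28542983]]
```

View pics/s16z.png

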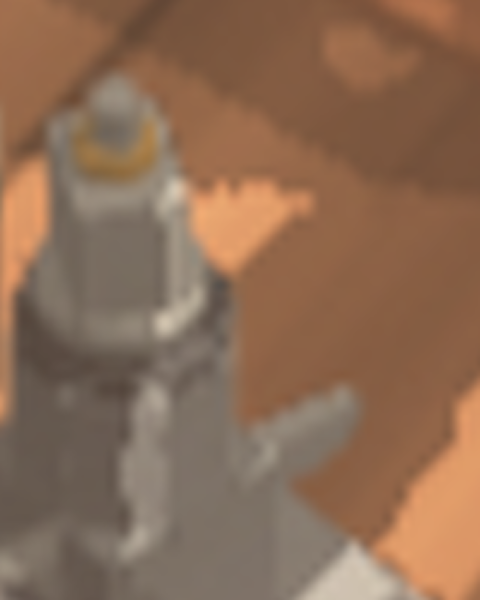

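View pics/t16.png

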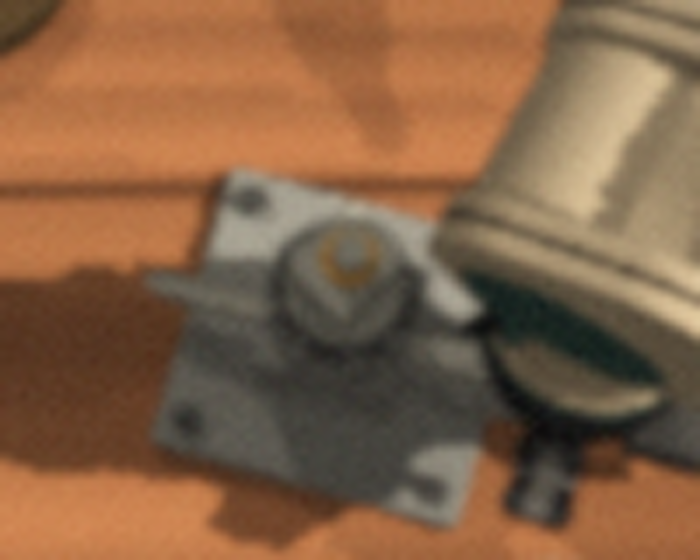

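```bash
python3 - <<'E'
from h import *
out=[]
for n in ('s14','s16'):
    im=cv2.imread(f'pics/{n}.png'); c=im[10:160,380:500]; out.append(cv2.resize(c,None,fx=3,fy=3,interpolation=cv2.INTER_CUBIC))
cv2.imwrite('pics/cmp.png',np.hstack(out))
E
```

```text
(no output)
```

View pics/cmp.png

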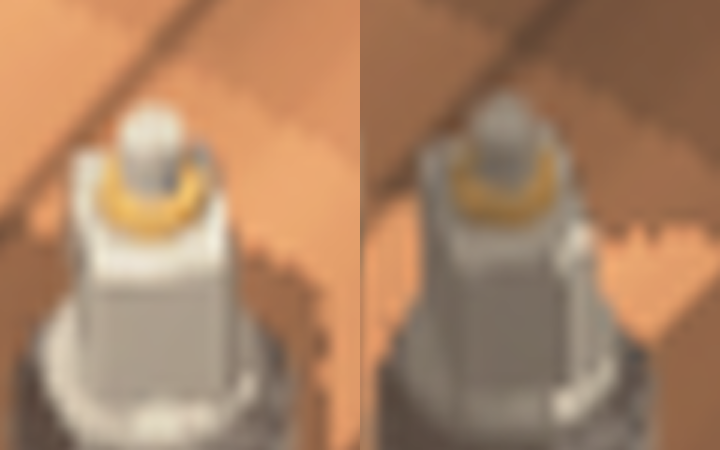

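```bash
python3 -m crank '[{"x":-0.15,"y":0,"z":0,"spin":0},{"x":-0.15,"y":0,"z":0,"spin":0},{"x":-0.15,"y":0,"z":0,"spin":0},{"x":-0.15,"y":0,"z":0,"spin":0},{"x":0,"y":0,"z":0,"spin":0}]'; python3 st.py
python3 -m crank '[{"x":-0.1,"y":0,"z":0,"spin":0},{"x":-0.1,"y":0,"z":0,"spin":0},{"x":0,"y":0,"z":0,"spin":0}]'; python3 st.py
```

```text
clock: 32.15
eef_pos: [528.8, -31.1, 37.9]
tool_rot: [3.137, -0.021, -1.866]
force: [-5.7, -17.8, -0.6]
width: 9.0
[528.8 -31.1  37.9] [ 3.137 -0.021 -1.866] [ -5.7 -17.8  -0.6] [-3.56  1.06 -0.04]
nose s 89.1 lat 1.36 Fs -18.7
clock: 32.45
eef_pos: [529.6, -28.3, 37.8]
tool_rot: [3.137, -0.02, -1.866]
force: [-4.3, -16.9, -1.6]
width: 9.1
[529.6 -28.3  37.8] [ 3.137 -0.02  -1.866] [ -4.3 -16.9  -1.6] [-3.35  0.86  0.03]
nose s 91.9 lat 1.35 Fs -17.4
```

```bash
python3 -m crank '[{"x":0.2,"y":0,"z":0,"spin":0},{"x":0.2,"y":0,"z":0,"spin":0},{"x":0.1,"y":0,"z":0,"spin":0},{"x":0,"y":0,"z":0,"spin":0}]'; python3 st.py
```

```text
clock: 32.85
eef_pos: [529.8, -27.9, 37.9]
tool_rot: [3.138, -0.009, -1.863]
force: [0.4, -6.2, -9.9]
width: 9.2
[529.8 -27.9  37.9] [ 3.138 -0.009 -1.863] [ 0.4 -6.2 -9.9] [-1.75  0.14 -0.12]
nose s 92.5 lat 1.28 Fs -5.8
```

```bash
python3 -m crank '[{"x":0.15,"y":0,"z":0.05,"spin":0},{"x":0.1,"y":0,"z":0,"spin":0},{"x":0,"y":0,"z":0,"spin":0}]'; python3 st.py; python3 - <<'E'
from h import *
im=vision.get_image('scene'); crop(im,(240,170,380,310),5,'s17.png')
out=[]
for n in ('s14','s17'):
    im=cv2.imread(f'pics/{n}.png'); c=im[10:160,380:500]; out.append(cv2.resize(c,None,fx=3,fy=3,interpolation=cv2.INTER_CUBIC))
cv2.imwrite('pics/cmp2.png',np.hstack(out))
E
```

```text
clock: 33.15
eef_pos: [530.0, -27.8, 38.2]
tool_rot: [3.139, -0.005, -1.861]
force: [-0.4, -5.4, -14.3]
width: 9.2
[530.  -27.8  38.2] [ 3.139 -0.005 -1.861] [ -0.4  -5.4 -14.3] [-1.82  0.23 -0.13]
nose s 92.6 lat 1.1 Fs -5.3
```

View pics/cmp2.png

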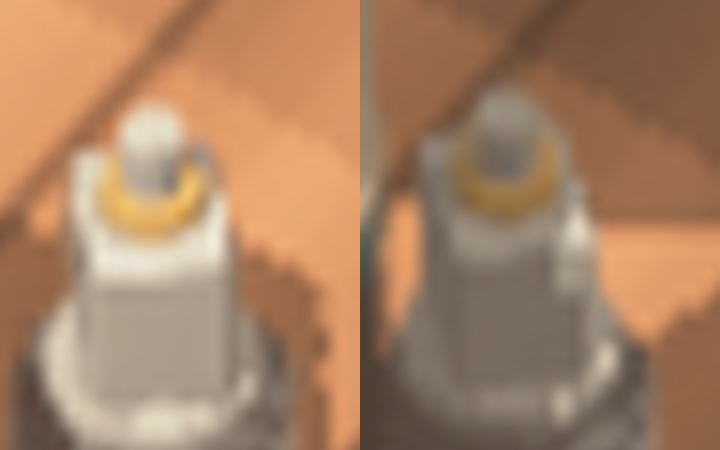

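```bash
python3 -m crank '[{"x":0.05,"y":0,"z":0.1,"spin":0},{"x":0,"y":0,"z":0,"spin":0}]'; python3 st.py
```

```text
clock: 33.4
eef_pos: [530.1, -27.8, 37.8]
tool_rot: [3.14, -0.005, -1.861]
force: [-0.8, -6.3, -9.5]
width: 9.1
[530.1 -27.8  37.8] [ 3.14  -0.005 -1.861] [-0.8 -6.3 -9.5] [-1.77  0.37 -0.13]
nose s 92.6 lat 1.0 Fs -6.3
```

```bash
python3 -m crank '[{"x":0.1,"y":0,"z":0.1,"spin":0},{"x":0.1,"y":0,"z":0,"spin":0},{"x":0,"y":0,"z":0,"spin":0}]'; python3 st.py
```

```text
clock: 33.7
eef_pos: [530.2, -27.8, 37.8]
tool_rot: [3.141, -0.001, -1.859]
force: [-2.2, -3.3, -4.2]
width: 9.0
[530.2 -27.8  37.8] [ 3.141e+00 -1.000e-03 -1.859e+00] [-2.2 -3.3 -4.2] [-1.36  0.83 -0.15]
nose s 92.6 lat 0.93 Fs -3.8
```

```bash
python3 -m crank '[{"x":0,"y":0,"z":0,"spin":0},{"x":0,"y":0,"z":0,"spin":0},{"x":0,"y":0,"z":0,"spin":0},{"x":0,"y":0,"z":0,"spin":0}]' 40; python3 st.py
python3 -m crank '[{"x":0.3,"y":0,"z":-2,"spin":0},{"x":1,"y":0,"z":-3,"spin":0},{"x":2,"y":0,"z":-4,"spin":0},{"x":2,"y":0,"z":-4,"spin":0},{"x":0,"y":0,"z":0,"spin":0}]'
python3 -m crank '[{"x":4,"y":0,"z":-2,"spin":0},{"x":4,"y":0,"z":0,"spin":0},{"x":0,"y":0,"z":0,"spin":0}]'
python3 - <<'E'
from h import *
im=vision.get_image('scene'); crop(im,(240,170,380,310),5,'s18.png')
im=vision.get_image('top'); crop(im,(280,150,420,250),5,'t18.png')
out=[]
for n in ('s14','s18'):
    im=cv2.imread(f'pics/{n}.png'); c=im[10:160,380:500]; out.append(cv2.resize(c,None,fx=3,fy=3,interpolation=cv2.INTER_CUBIC))
cv2.imwrite('pics/cmp3.png',np.hstack(out))
E
```

```text
clock: 34.1
eef_pos: [531.6, -26.5, 38.3]
tool_rot: [-3.141, 0.002, -1.859]
force: [-0.5, -0.3, 0.1]
width: 34.0
[531.6 -26.5  38.3] [-3.141e+00  2.000e-03 -1.859e+00] [-0.5 -0.3  0.1] [-0.01  0.02  0.  ]
nose s 94.3 lat -0.1 Fs -0.4
clock: 34.6
eef_pos: [518.3, -80.0, 172.2]
tool_rot: [-3.134, 0.001, -1.863]
force: [0.4, -0.3, 0.2]
width: 34.2
clock: 34.9
eef_pos: [491.4, -160.8, 186.9]
tool_rot: [3.14, -0.004, -1.867]
force: [0.5, -0.6, -0.3]
width: 34.2
```

View pics/s18.png

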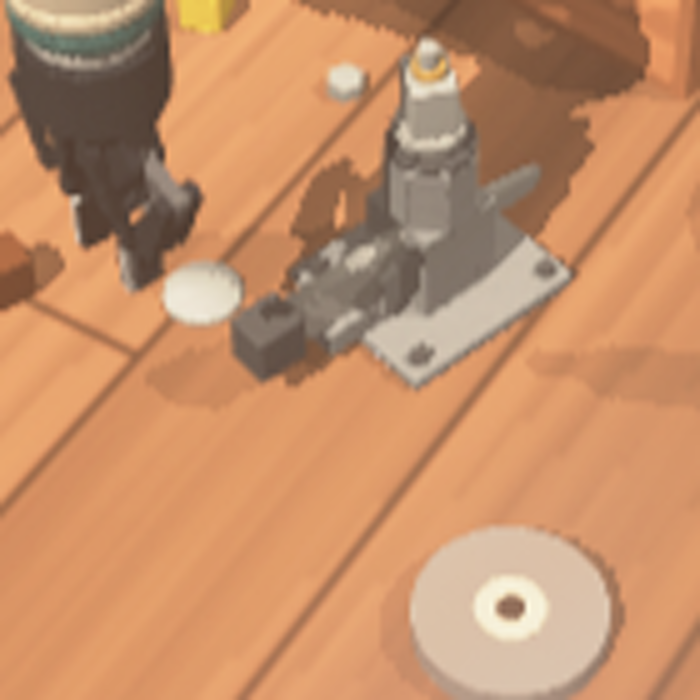

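View pics/t18.png

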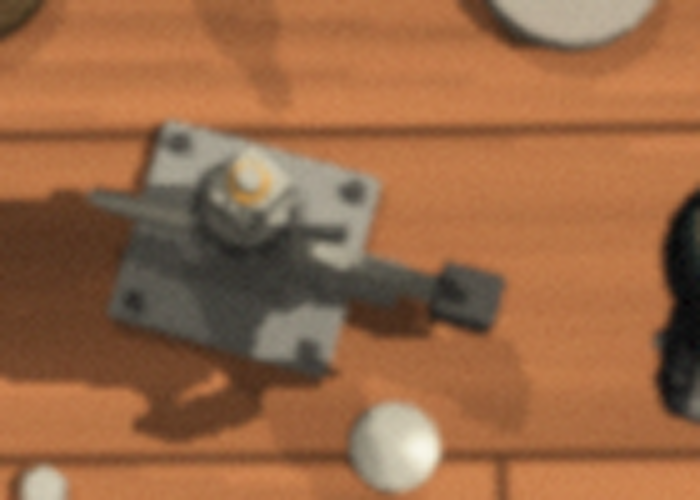

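View pics/cmp3.png

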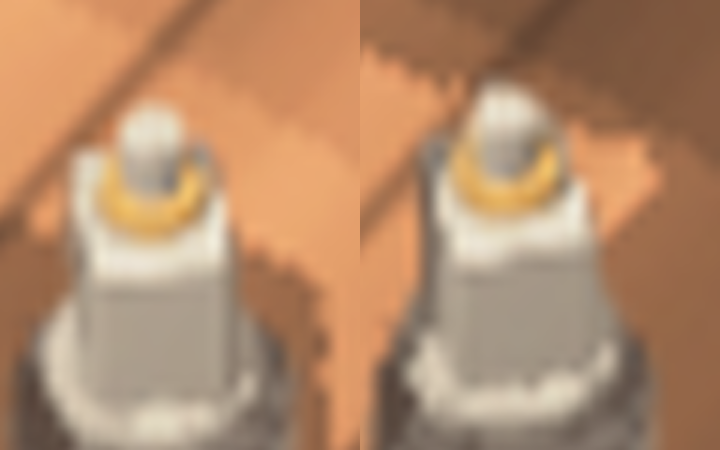

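```bash
python3 - <<'E'
from h import *
A,B=[cv2.cvtColor(cv2.imread(f'pics/{n}.png'),cv2.COLOR_BGR2GRAY) for n in ('s14','s18')]
A0,B0=[cv2.imread(f'pics/{n}.png')[:,:,0] for n in ('s14','s18')]
for nm,(x0,y0,x1,y1) in {'ring':(408,42,456,92),'block':(402,60,462,125),'should':(390,110,480,160),'all':(392,40,474,150)}.items():
  for X,Y in((A,B),(A0,B0)):
    t=X[y0:y1,x0:x1]; r=cv2.matchTemplate(Y[y0-25:y1+15,x0-15:x1+15],t,cv2.TM_CCOEFF_NORMED); _,v,_,l=cv2.minMaxLoc(r); print(nm,round(v,3),l[0]-15,l[1]-25,'lift',-(l[1]-25)/8.93*7)
C=cam('top'); o=np.array([554.5,50.9,0]); e=np.array([.2845,.9587,0])
print((proj(C,[o+80*e+[0,0,40],o+90*e+[0,0,40],o+[0,0,198],o+[0,0,205]])-[280,150])*5)
C=cam('scene');print((proj(C,[o+80*e+[0,0,40],o+90*e+[0,0,40]])-[240,170])*5)
for t in ['drift_nose']:
  for n in ('top','scene'): print(n,[(np.round(r['point'],1),round(r['score'],2)) for r in vision.place_of(t,n)])
E
```

```text
ring 0.751 -1 -5 lift 3.9193729003359463
ring 0.892 -2 -6 lift 4.703247480403136
block 0.821 0 -6 lift 4.703247480403136
block 0.871 0 -7 lift 5.487122060470325
should 0.812 0 -7 lift 5.487122060470325
should 0.858 0 -7 lift 5.487122060470325
all 0.687 0 -5 lift 3.9193729003359463
all 0.86 0 -6 lift 4.703247480403136
[[106.31590821 200.06119955]
 [ 89.24714967 195.31365358]
 [243.69177759 181.02984702]
 [243.69238994 178.06102131]]
[[528.10240335 174.13826423]
 [539.75690462 166.34155526]]
top [(array([203.6, 314.8]), 0.87), (array([457.3, 311.4]), 0.82), (array([296.3, 189.5]), 0.79)]
scene [(array([347.9, 206.9]), 0.96), (array([296.2, 131.8]), 0.77), (array([175.3, 257.5]), 0.76)]
```

```bash
python3 -m crank '[{"x":0,"y":0,"z":0.5,"spin":0.148},{"x":0,"y":0,"z":0.5,"spin":0.148},{"x":0,"y":0,"z":1,"spin":0.148},{"x":0,"y":0,"z":1,"spin":0.148},{"x":0,"y":0,"z":1,"spin":0.148}]'
python3 -m crank '[{"x":0,"y":0,"z":1,"spin":0.148},{"x":0,"y":0,"z":1,"spin":0.148},{"x":0,"y":0,"z":0,"spin":0.148},{"x":0,"y":0,"z":0,"spin":0},{"x":0,"y":0,"z":0,"spin":0}]'
python3 -m crank '[{"x":0,"y":0,"z":0,"spin":0},{"x":0,"y":0,"z":0,"spin":0}]'
python3 - <<'E'
from h import *
import pickle
c=cam('wrist'); im=vision.get_image('wrist'); cv2.imwrite('pics/w19.png',im); pickle.dump(c,open('c19.pkl','wb'))
s=ctrl.read_state(); print(s['eef_pos'],s['tool_rot'])
o=np.array([554.5,50.9,0]); print(proj(c,[o+[0,0,z] for z in (130,137,198,205)]))
E
```

```text
clock: 35.6
eef_pos: [493.6, -152.9, 147.4]
tool_rot: [3.141, 0.001, -2.602]
force: [0.5, 0.5, 0.1]
width: 34.1
clock: 36.1
eef_pos: [493.7, -153.6, 128.0]
tool_rot: [3.141, 0.001, -3.038]
force: [0.7, 0.1, -0.3]
width: 34.2
clock: 36.3
eef_pos: [493.2, -154.7, 127.9]
tool_rot: [3.141, 0.0, -3.042]
force: [-0.5, -0.8, 0.1]
width: 34.2
[ 493.17468299 -154.85537438  127.83807824] [ 3.14121566e+00  2.30994694e-04 -3.04223282e+00]
[[561.62506165 328.19699104]
 [565.86574053 333.31799417]
 [605.3776151  383.72556546]
 [610.1180684  390.15061377]]
```

View pics/w19.png

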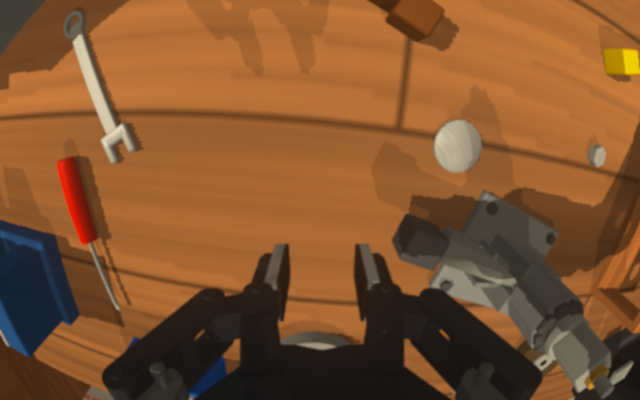

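```bash
python3 - <<'E'
from h import *
import pickle
c=pickle.load(open('c19.pkl','rb')); im=cv2.imread('pics/w19.png')
crop(im,(500,270,640,400),5.5,'w19a.png')
o=np.array([554.5,50.9,0]); th=np.linspace(0,2*np.pi,60)
a=im.copy(); k=5.5
big=cv2.resize(a[270:400,500:640],None,fx=k,fy=k,interpolation=cv2.INTER_CUBIC)
def draw(r,z,col):
    P=proj(c,np.c_[o[0]+r*np.cos(th),o[1]+r*np.sin(th),0*th+z]); cv2.polylines(big,[((P-[500,270])*k).astype(np.int32)],True,col,1)
draw(15,130,(255,0,0))
draw(22,145,(0,255,0)); draw(22,137,(0,255,0)); draw(6,205,(0,255,0))
draw(22,142,(0,0,255)); draw(22,134,(0,0,255)); draw(6,202,(0,0,255))
cv2.imwrite('pics/w19b.png',big)
E
```

```text
(no output)
```

View pics/w19a.png

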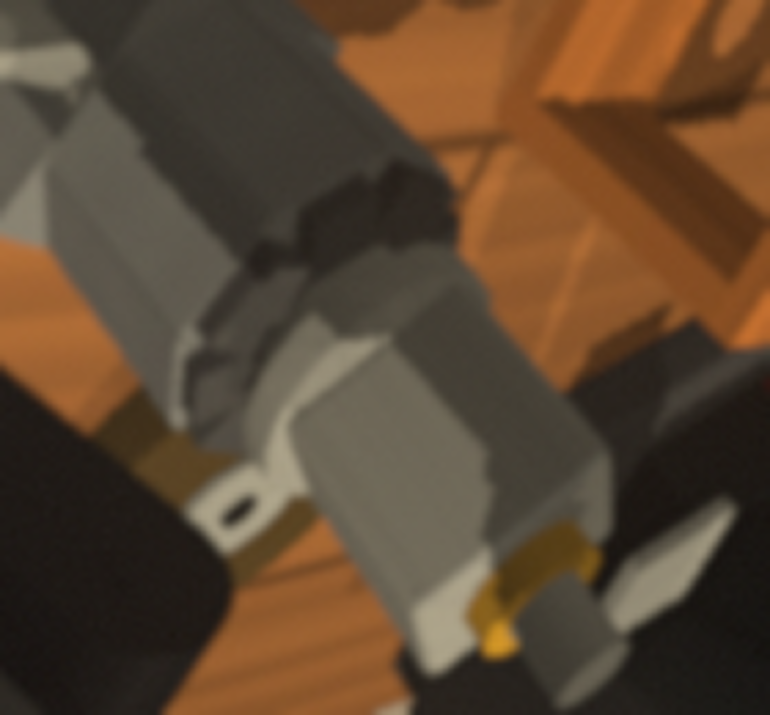

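View pics/w19b.png

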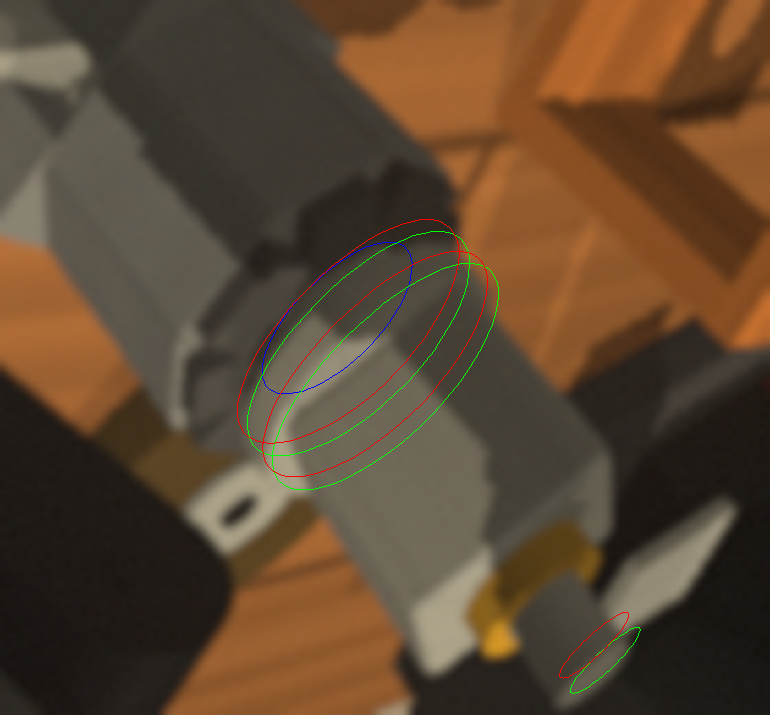

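```bash
python3 - <<'E'
from h import *
import pickle
o=np.array([554.5,50.9,0]); 
for w,L,org,k,sz in (('19',7,(500,270),5.5,(140,130)),('11',0,(510,200),7,(100,85))):
    c=pickle.load(open(f'c{w}.pkl','rb')); im=cv2.imread(f'pics/w{w}.png')
    big=cv2.resize(im[org[1]:org[1]+sz[1],org[0]:org[0]+sz[0]],None,fx=k,fy=k,interpolation=cv2.INTER_CUBIC)
    def draw(r,z,col,n=60,ph=0):
        th=np.arange(n)*2*np.pi/n+ph
        P=proj(c,np.c_[o[0]+r*np.cos(th),o[1]+r*np.sin(th),0*th+z]); cv2.polylines(big,[((P-org)*k).astype(np.int32)],True,col,1)
    draw(27.5/np.cos(np.pi/8),130,(255,255,0),8,1.283+np.pi/8)
    draw(22,138+L,(0,255,0)); draw(22,130+L,(0,255,0)); draw(6,198+L,(0,255,0))
    cv2.imwrite(f'pics/o{w}.png',big)
    print(proj(c,[o+[0,0,198+L],o+[0,0,199+L]])*k)
E
```

```text
[[3355.64937622 2145.82837572]
 [3359.38359288 2150.93157026]]
[[4089.26050588 1899.26109368]
 [4093.1949418  1902.59394158]]
```

View pics/o19.png

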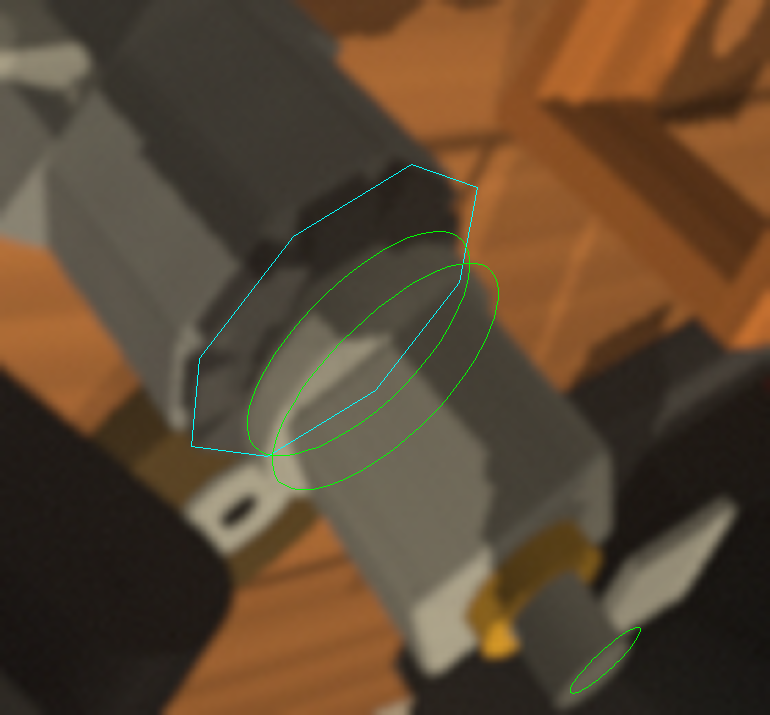

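View pics/o11.png

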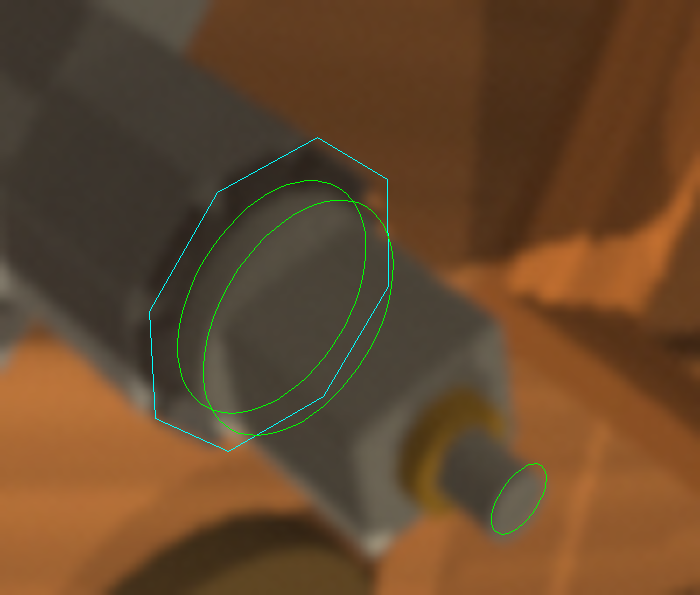

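```bash
python3 - <<'E'
from h import *
s=ctrl.read_state(); print(s['clock'],s['force'])
a=cv2.imread('pics/top0.png'); b=vision.get_image('top'); cv2.imwrite('pics/topend.png',b)
for n,(x0,y0,x1,y1) in dict(wire=(248,118,295,162),stone=(370,120,418,162),bottle=(308,112,330,142),chuck=(205,212,230,236),wrench=(466,220,515,284),driver=(480,150,512,225),nut=(282,241,296,255),washer=(348,229,370,250)).items():
    r=cv2.matchTemplate(b[y0-8:y1+8,x0-8:x1+8],a[y0:y1,x0:x1],cv2.TM_CCOEFF_NORMED); _,v,_,l=cv2.minMaxLoc(r); print(n,round(v,2),l[0]-8,l[1]-8)
print(ctrl.finish_job())
E
```

```text
36.35 [ 0.1351483   0.32272763 -0.33690928]
wire 1.0 0 0
stone 1.0 0 0
bottle 1.0 0 0
chuck 1.0 0 0
wrench 0.34 1 2
driver 0.42 0 0
nut 1.0 0 0
washer 0.98 0 0
the job is handed in; nothing more can be done
None
```

The job is handed in at about 36 s of the 72 s allowed. The arbor is standing loosened on the drift, lifted an estimated 5 to 8 mm.

**What I did**
- **Seating the arbor:** I took the arbor from the rack, lowered it into the grey socket and turned it under a push of about 17 N. The tang dropped through after about 1.2 rad of turning. I pressed it onto its shoulder with about 35–40 N against the hard stop and released it. A model overlay on the wrist picture matched the arbor at home.
- **Driving the drift:** I picked up the steel drift and slid it nose first along the slot floor. It pressed in with at most about 27 N until the nose was about 90 mm past the axis. I then relaxed the push, released it and moved the arm clear.

**Last checks**
- **Lift:** the measurements disagree. The scene camera gave about 4–6 mm, with most matches around 5. The wrist overlay gave about 7.4 mm, and the nose position implies about 8 mm. The lowest scene values fall below the 4.5 mm limit; I put that down to a slight tilt of the arbor, about 0.03 rad.
- **Released and clear:** the final force reading was about zero, so the robot touched nothing.
- **Bystanders:** the wheels, bottle, nut, washer and chuck had not moved in the top view.
- **Not confirmed:** the picture match for the wrench and screwdriver was poor (0.34 and 0.42), probably because of the arm's shadow. The arm never went near either, and the match showed them within about 2 pixels of where they started.

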